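Drain the bearing covers and pack them in turned stack-nest bins

ROBOT

A 6-joint arm with a two-finger parallel gripper is mounted at the origin on the work surface. World frame = base frame: x ahead of the robot, y to its left, z up, the work surface at z = 0. Lengths are in m, angles in degrees, forces in N, time in s.
With the tool pointing down it reaches from about 0.275 to 0.825 m from the base axis. Payload 4.9 kg.
Tool frame: the origin (TCP) lies on the centre line of the jaws, within the pads' length; the fingertips stand 19 mm ahead of it and the grasp point (between the pads) is the TCP; x points along the fingers, y is the direction in which the jaws open and shut, and the axes are right-handed (so a half turn about x gives the same grasp; the last joint's range is limited). The gripper opens to 85 mm and grips with 20 to 120 N. Pads are 22 mm wide; open, the fingers measure 114 mm over their backs; the gripper's body (76 mm by 85 mm) begins 54 mm behind the grasp point. The pads swing forward as they close: fully open they stand 13 mm farther back than shut.
Start: joints at [65.306, 18.69, -11.035, 60.275, 0, 82.311], TCP at [0.161, 0.526, 0.25] pointing down, gripper open.
Joint ranges: [-152.03, 152.03], [-55.5, 102.48], [-74.3, 77.21], [-110.64, 120.58], [-84.22, 78.4], [-180, 180]. Speed limits (degrees/s): [147.25, 147.25, 180, 180, 180, 180].

INTERFACE

Orientations are given as a 3x3 rotation matrix whose columns are the frame's x, y, z axes.
In Python, from station import arm, vision, close_job gives the robot as it stands.
- The arm moves only by the tool play_rows, never from a script. Its argument "steps" is a list of rows, each an object of numbers: "grip": the finger opening in cm, from 0 to 8.54; "x", "y", "z": the shift along the world's x, y, z in cm; "ax", "ay", "az": the turn, a rotation vector about the world's x, y, z in rad. In form: [{"grip": .., "x": .., "y": .., "z": .., "ax": .., "ay": .., "az": ..}, ...]. A call has 1 to 20 rows; each row is the pose to reach, as a shift and turn from the pose commanded when the call began; what a row does not reach only later rows make up. A row lasts 1/12 s, in which the tool goes at most 41.7 mm and 7.16 degrees, less where a joint would pass 70% of its speed; a pose out of reach is approached as far as the arm can. A call with a gripper value outside its range is refused whole. The fingers move at their own pace and stop on an object; "grip_force" is the grip in N (left out, the last holds). Time passes only in rows, so rows that repeat a pose let the fingers close. It gives the time, the measured TCP pose, the force and the opening at its end, in the units of the state.
- arm.state(): the state, without advancing time (a new reading comes with each control period).
- vision.read_camera(name): name is "scene" or "top" or "wrist"; returns a dict with "frame" (400x640x3 uint8, blue, green, red), "z_map" (400x640 float32, m along the optical axis (not along the pixel's ray), 0 where there is no reading), "intrinsics" (3x3 intrinsics, pixels), "dist" ([k1, k2, p1, p2, k3] as OpenCV has them; the pictures are not rectified), "R" (3x3) and "t" (3): a world point X has camera coordinates R X + t. Camera axes: x right, y down, z forward; pixel columns grow to the right and rows downward; lengths in m; the calibration is good to about 2 mm. A picture is of the moment at which its call begins.
- close_job(): hands the job in, once; it reports no verdict.
The state is a dict: "time": time; "q": joint angles; "joint_velocities": joint speeds; "tau": joint torques, N m; "position": TCP position; "eef_rot": TCP orientation; "force": force on the tool from outside, world axes, zero at the start; "ft_torque": the same for the moment, N m; "finger_gap": finger opening in m.
Only numpy, scipy, OpenCV 4.12 (cv2) and the standard library are available. Lean on these libraries where they do the work, as an engineer would, in place of code of your own. Each camera call takes 0.05 s, during which the arm holds its last target. There are 200 camera calls.

TASK

The washed bearing covers in the tilting tray of the drain rack are to be packed. First tip the tray up by its handle to about 35 degrees with all covers in it, keep it there for two seconds and bring it back down level; then pack the covers upright, one to a bin, into a single stack on the fixed bottom bin, the bottom bin filled first. Take a bin from the nested pile for each further cover and turn every bin half a turn against the one below it, so that it sits level on the ledges and clear of the cover below instead of nesting; leave unneeded bins off the stack, upright, and do not disturb the other things on the bench.

Things in the scene. Friction and masses are not known exactly. Their poses are not given: they have to be found in the camera images.
- tray (a joint): Hinge of the drain rack's tray: aluminium, 172 x 172 mm, with 16 mm walls that part it into 2 x 2 cells, on a low steel stand. 0 = level (its stop), grows in rad as the handle side is lifted; range to 1.1. Not latched: it sinks back level by its own weight when let go; lifting at the handle takes up to about 9 N.
- tray_handle (a point): Middle of the tray's lifting handle: a level round steel bar 12 mm thick, 90 mm long, parallel to the hinge, with a 34 mm gap to the tray's edge; 47 mm above the table when the tray is level. Its frame turns with the tray: at level, x points from the hinge to the handle, y along the bar, z up.
- rack_hinge (a point): Middle of the tray's hinge line, at the edge opposite the handle, 35 mm above the table, fixed to the stand. x points level from hinge to handle, y along the hinge line, z up. With the tray level the handle bar lies at x = +214 mm, z = +12 mm in this frame; it swings up on an arc about this line.
- tray_mid (a point): Centre of the upper face of the tray's floor, 88 mm from the hinge line; moves with the tray. Axes as for the handle. The cell centres lie at x = +/-42 mm, y = +/-42 mm from it.
- bin0_mid (a point): Bottom bin, empty, fixed on a 200 x 160 mm steel plate 12 mm thick; point at its centre, half-way up. All bins are alike: grey, open, 152 (x) x 116 (y) x 60 mm high, floor 3 mm thick, 102 x 94 mm inside, a step inside at 31 mm. The +x end has two ledges in its corners, the -x end one in the middle, all 50 mm above the underside.
- bin1_mid (a point): Loose grey stack-nest bin like the bottom bin, 0.22 kg; point at its centre, 30 mm above its underside and 30 mm below its rim; axes as for the bottom bin. At the start the lowest of the nested pile, on the table. Grip lugs at the middle of both long sides: 48 mm long, inner face at y = 54 mm, outer at 63 mm (9 mm thick), from 35 mm above the underside up to the rim.
- bin2_mid (a point): Second bin of the nested pile, like bin1. The bins of the pile face the same way, 32 mm apart in height. A bin set on another the same way round nests (32 mm higher); turned half a turn about the vertical its feet rest on the ledges, 50 mm higher, with 10 mm of it inside the rim below and 4 to 5 mm of play each way.
- bin3_mid (a point): Third bin, the top of the nested pile at the start; like bin1.
- cover1_mid (a point): A bearing cover of bare cast aluminium, about 0.2 kg: a round flange 64 mm across and 20 mm thick with a round boss 30 mm across and 24 mm high on top; 44 mm high in all. Point on its axis half-way up, 22 mm above its underside; z axis up along the boss. At the start each stands in a cell of the tray, on the tray's floor. Three or four of the four are present; absent ones are not given.
- cover2_mid (a point): A bearing cover of bare cast aluminium, about 0.2 kg: a round flange 64 mm across and 20 mm thick with a round boss 30 mm across and 24 mm high on top; 44 mm high in all. Point on its axis half-way up, 22 mm above its underside; z axis up along the boss. At the start each stands in a cell of the tray, on the tray's floor. Three or four of the four are present; absent ones are not given.
- cover3_mid (a point): A bearing cover of bare cast aluminium, about 0.2 kg: a round flange 64 mm across and 20 mm thick with a round boss 30 mm across and 24 mm high on top; 44 mm high in all. Point on its axis half-way up, 22 mm above its underside; z axis up along the boss. At the start each stands in a cell of the tray, on the tray's floor. Three or four of the four are present; absent ones are not given.
- cover4_mid (a point): A bearing cover of bare cast aluminium, about 0.2 kg: a round flange 64 mm across and 20 mm thick with a round boss 30 mm across and 24 mm high on top; 44 mm high in all. Point on its axis half-way up, 22 mm above its underside; z axis up along the boss. At the start each stands in a cell of the tray, on the tray's floor. Three or four of the four are present; absent ones are not given.
- seal1: Bystander, to be left alone: black rubber seal ring, 84 mm across; origin at the centre of its underside.
- seal2: Bystander, to be left alone: black rubber seal ring, 84 mm across; origin at the centre of its underside.
- wrench: Bystander, to be left alone: steel wrench lying on the table, about 180 mm long; origin at its underside.
- oiler: Bystander, to be left alone: white bottle with a black cap, 130 mm tall; origin at the centre of its underside.
- pusher: Bystander, to be left alone: dark steel press pusher, 64 mm across, 60 mm tall; origin at the centre of its underside.
- clamp1: Bystander, to be left alone: steel swing clamp with a dark arm, 90 mm tall; origin at the centre of its underside.
There are look-alikes about, which are no part of the job. Leave any red or turquoise look-alike of the part that bears bin2_mid alone. Leave any brown look-alike of the part that bears bin3_mid alone.

How it is judged:
By the outcome, as a careful person would: the job done as asked, in the order asked, and still so for the second after the job is handed in, with the robot touching nothing.
Of cover1, cover2, cover3, cover4 only 3 to 4 are there at a start; the rules pass over those that are not, and their reading is None.
At some moment in a run one of cover1, cover2, cover3, cover4 may be knocked a few centimetres aside while the robot is not near it.
It also fails if it takes over 210 s, if anything falls off the work surface, if the arm or the gripper's body presses on something with over 40 N, if the wrist force passes 120 N, or if a joint passes its speed limit or range.

## Working session

There is one attempt and no reset: what is moved stays moved. The work goes in short steps, Python scripts to look and compute and a tool call to move; the robot and the scene stay as the last step left them, time stands still between calls to the robot, and variables do not carry over. Pictures are saved under pics/ and viewed, about 12 in all and at most 16, crops included, and the job is handed in when it is done.

Besides the shell and the picture viewer there is one more tool, called after ">>>" as a command line: name --argument value ..., lists and objects as JSON in quotes. play_rows: Moves the arm, as the interface text tells. Its arguments: {"type":"object","properties":{"steps":{"type":"array","items":{"type":"object","properties":{"grip":{"type":"number"},"x":{"type":"number"},"y":{"type":"number"},"z":{"type":"number"},"ax":{"type":"number"},"ay":{"type":"number"},"az":{"type":"number"}}}},"grip_force":{"type":"number"}},"required":["steps"]}

```bash
ls; mkdir -p pics
cat > h.py <<'E'
import numpy as np, cv2
from station import arm, vision, close_job
def pts(c):
    """world xyz per pixel from z_map"""
    h,w=c["z_map"].shape
    u,v=np.meshgrid(np.arange(w),np.arange(h))
    p=cv2.undistortPoints(np.stack([u,v],-1).reshape(-1,1,2).astype(float),np.array(c["intrinsics"]),np.array(c["dist"])).reshape(h,w,2)
    z=c["z_map"]
    P=np.dstack([p[...,0]*z,p[...,1]*z,z])
    W=(P-np.array(c["t"]))@np.array(c["R"])
    W[z<=0]=np.nan
    return W
def ray(c,uv,h):
    """cast pixels onto plane z=h"""
    p=cv2.undistortPoints(np.array(uv,float).reshape(-1,1,2),np.array(c["intrinsics"]),np.array(c["dist"])).reshape(-1,2)
    R=np.array(c["R"]);t=np.array(c["t"])
    d=np.c_[p,np.ones(len(p))]@R; o=-R.T@t
    return o+d*((h-o[2])/d[:,2])[:,None]
E
python3 - <<'E'
from h import *
for n in("scene","top"):
    c=vision.read_camera(n); cv2.imwrite(f"pics/{n}0.png",c["frame"]); np.savez(f"{n}0.npz",**{k:np.array(v) for k,v in c.items()})
    R=np.array(c["R"]); print(n,-R.T@np.array(c["t"]),R[2], np.mean(c["z_map"]>0))
s=arm.state();print(s["time"],s["position"],s["eef_rot"],s["force"],s["finger_gap"])
E
```

```text
pics
scene [1.10854621 0.7982219  0.98235996] [-0.45202847 -0.54396212 -0.706948  ] 0.99600390625
top [0.37140711 0.12832939 1.25797735] [ 0.12694281 -0.01544011 -0.99178986] 0.995859375
0.1 [0.16063076 0.52549123 0.24956844] [[-6.33477256e-04  2.92453654e-01  9.56279488e-01]
 [-1.45784417e-03  9.56278393e-01 -2.92454285e-01]
 [-9.99998737e-01 -1.57936961e-03 -1.79428758e-04]] [-0.57121671 -0.2044466  -0.77630038] 0.08498961456400006
```

View pics/top0.png

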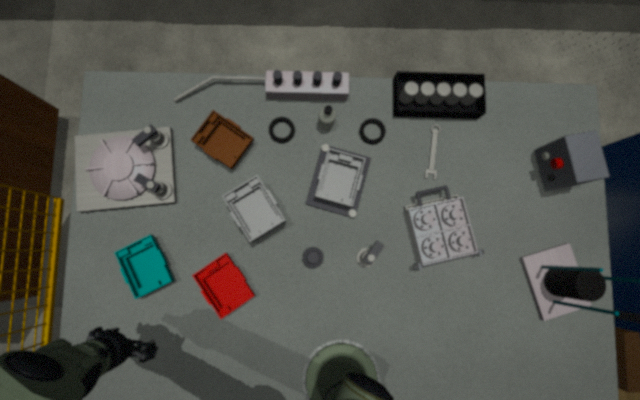

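View pics/scene0.png

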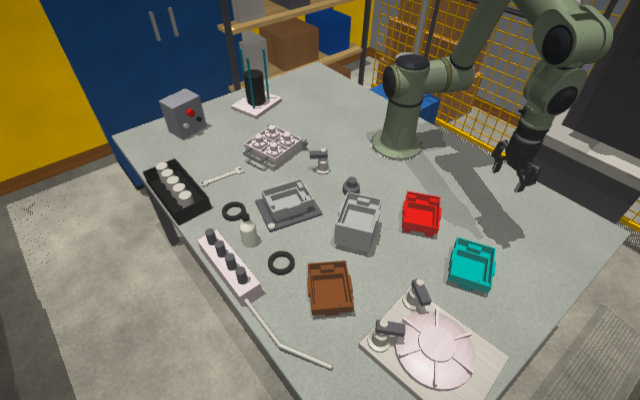

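The top view shows the tray with four covers at (440,228) and its handle on the upper side at (431,192). Bin0 sits on its plate at (338,180), the grey pile is at (255,210), and the red, turquoise and brown bins are decoys. Next I'll measure from the depth.

```bash
cat > m0.py <<'E'
from h import *
c=np.load("top0.npz"); W=pts(c); F=c["frame"]
def rect(box,zlo,zhi,name):
    u0,v0,u1,v1=box; P=W[v0:v1,u0:u1].reshape(-1,3)
    P=P[(P[:,2]>zlo)&(P[:,2]<zhi)]
    r=cv2.minAreaRect((P[:,:2]*1000).astype(np.float32)); print(name,len(P),"zmax",np.round(np.percentile(P[:,2],[5,50,95]),4),"rect",np.round(r[0],1),np.round(r[1],1),round(r[2],1))
    return P
rect((215,165,295,250),.10,.14,"pile rim")
rect((300,135,380,225),.058,.085,"bin0 rim")
rect((300,135,380,225),.006,.018,"plate")
rect((400,180,485,275),.035,.12,"tray all")
P=W[180:275,400:485]
m=((P[...,2]>.073)).astype(np.uint8)
n,l,s,ce=cv2.connectedComponentsWithStats(m)
for i in range(1,n):
    q=P[l==i]; print("boss",s[i,4],np.round(q.mean(0),4), np.round(q[:,2].max(),4))
a=F[160:260,210:300]; b=F[135:225,300:390];t=F[175:280,395:490]
f=lambda i,n:cv2.resize(i,(390,int(390*i.shape[0]/i.shape[1])),interpolation=cv2.INTER_CUBIC)
A=f(a,0);B=f(b,0);T=f(t,0)
H=max(x.shape[0] for x in(A,B))
cv2.imwrite("pics/c0.png",np.hstack([cv2.copyMakeBorder(x,0,H-x.shape[0],0,0,cv2.BORDER_CONSTANT) for x in(A,B)]))
E
python3 m0.py
```

```text
pile rim 655 zmax [0.1057 0.1201 0.126 ] rect [496.5 265.9] [153. 126.] 33.1
bin0 rim 510 zmax [0.0594 0.069  0.0748] rect [600.6  16.5] [126.1 153.8] 74.9
plate 2026 zmax [0.0079 0.0128 0.0169] rect [610.5  10.1] [234.8 281.1] 87.5
tray all 3726 zmax [0.0367 0.053  0.0821] rect [ 463.9 -293.3] [231.8 222.2] 13.4
boss 88 [ 0.4959 -0.326   0.0821] 0.0862
boss 87 [ 0.48   -0.2406  0.082 ] 0.0888
boss 90 [ 0.4174 -0.3463  0.082 ] 0.0867
boss 89 [ 0.3985 -0.2643  0.0822] 0.0878
```

View pics/c0.png

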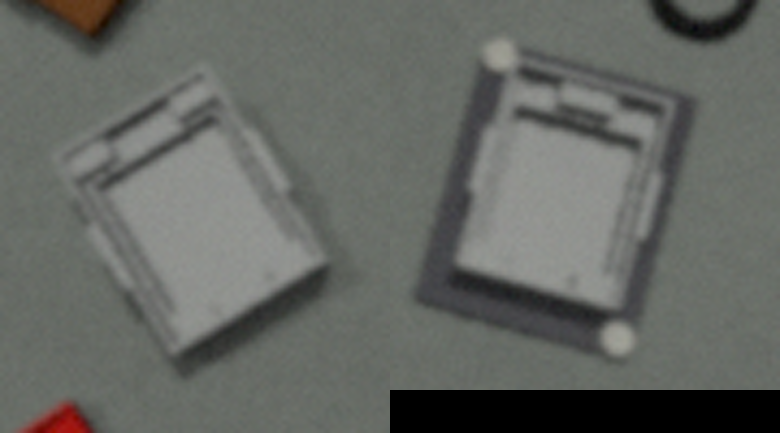

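The bins' ledges can be made out. The pile's far end has two corner ledges (crop ~(85,160) and (195,85)), so its yaw is about +33°. Bin0's far end has the single middle ledge (crop (560,95)), so its yaw is about 165°. The tray is centred near (0.448,-0.294) at yaw ~13.5°, and all four covers are present. I'll move above the handle and look with the wrist camera.

>>> play_rows --steps '[{"x": 20.5, "y": -39.5, "z": 0, "az": -0.52, "grip": 3.5}, {"x": 20.5, "y": -39.5, "z": 0, "az": -0.52, "grip": 3.5}, {"x": 20.5, "y": -39.5, "z": 0, "az": -0.52, "grip": 3.5}, {"x": 20.5, "y": -39.5, "z": 0, "az": -0.52, "grip": 3.5}, {"x": 20.5, "y": -39.5, "z": 0, "az": -0.52, "grip": 3.5}, {"x": 20.5, "y": -39.5, "z": 0, "az": -0.52, "grip": 3.5}, {"x": 20.5, "y": -39.5, "z": 0, "az": -0.52, "grip": 3.5}, {"x": 20.5, "y": -39.5, "z": 0, "az": -0.52, "grip": 3.5}, {"x": 20.5, "y": -39.5, "z": 0, "az": -0.52, "grip": 3.5}, {"x": 20.5, "y": -39.5, "z": 0, "az": -0.52, "grip": 3.5}, {"x": 20.5, "y": -39.5, "z": 0, "az": -0.52, "grip": 3.5}, {"x": 20.5, "y": -39.5, "z": 0, "az": -0.52, "grip": 3.5}, {"x": 20.5, "y": -39.5, "z": 0, "az": -0.52, "grip": 3.5}]' --grip_force 40

```text
validation failed for argument at $.st...
```

>>> play_rows --steps '[{"x": 20.5, "y": -39.5, "z": 0, "az": -0.52, "grip": 3.5}, {"x": 20.5, "y": -39.5, "z": 0, "az": -0.52, "grip": 3.5}, {"x": 20.5, "y": -39.5, "z": 0, "az": -0.52, "grip": 3.5}, {"x": 20.5, "y": -39.5, "z": 0, "az": -0.52, "grip": 3.5}, {"x": 20.5, "y": -39.5, "z": 0, "az": -0.52, "grip": 3.5}, {"x": 20.5, "y": -39.5, "z": 0, "az": -0.52, "grip": 3.5}, {"x": 20.5, "y": -39.5, "z": 0, "az": -0.52, "grip": 3.5}, {"x": 20.5, "y": -39.5, "z": 0, "az": -0.52, "grip": 3.5}, {"x": 20.5, "y": -39.5, "z": 0, "az": -0.52, "grip": 3.5}, {"x": 20.5, "y": -39.5, "z": 0, "az": -0.52, "grip": 3.5}, {"x": 20.5, "y": -39.5, "z": 0, "az": -0.52, "grip": 3.5}, {"x": 20.5, "y": -39.5, "z": 0, "az": -0.52, "grip": 3.5}, {"x": 20.5, "y": -39.5, "z": 0, "az": -0.52, "grip": 3.5}, {"x": 20.5, "y": -39.5, "z": 0, "az": -0.52, "grip": 3.5}]'

```text
validation failed for argument at $.st...
```

```bash
cat >> h.py <<'E'
def snap(n,tag):
    c=vision.read_camera(n); c={k:np.array(v) for k,v in c.items()}
    cv2.imwrite(f"pics/{tag}.png",c["frame"]); np.savez(f"{tag}.npz",**c); return c
def st():
    s=arm.state(); r=np.array(s["eef_rot"])
    print("t",round(s["time"],2),"pos",np.round(s["position"],4),"yaw_y",round(np.degrees(np.arctan2(r[1,1],r[0,1])),2),"down",np.round(r[:,0],3),"q",np.round(s["q"],1),"F",np.round(s["force"],1),"gap",round(s["finger_gap"],4))
    return s
E
python3 - <<'E'
from h import *
st()
c=snap("wrist","w1"); R=c["R"]; print(-R.T@c["t"],R[2])
W=pts(c); 
# handle bar: points 0.04-0.056 beyond tray edge
d=np.radians(13.5); ex=np.array([np.cos(d),np.sin(d)]); ey=np.array([-ex[1],ex[0]])
P=W.reshape(-1,3); P=P[np.isfinite(P[:,0])]
L=np.c_[(P[:,:2]-[0.448,-0.2943])@ex,(P[:,:2]-[0.448,-0.2943])@ey,P[:,2]]
for z0,z1 in((.03,.07),):
  q=L[(L[:,2]>z0)&(L[:,2]<z1)&(L[:,0]>.1)&(L[:,0]<.15)&(abs(L[:,1])<.06)]
  print(len(q),np.round(np.percentile(q,[2,50,98],axis=0),4))
E
```

```text
t 0.1 pos [0.1606 0.5255 0.2496] yaw_y 73.0 down [-0.001 -0.001 -1.   ] q [ 65.3  18.7 -11.1  60.3  -0.   82.3] F [-0.6 -0.2 -0.8] gap 0.085
[0.09226988 0.54701396 0.37357627] [ 0.27109813 -0.08357906 -0.95891623]Traceback (most recent call last):
  File "<stdin>", line 11, in <module>
    return _quantile_unchecked(
        a, q, axis, out, overwrite_input, method, keepdims, weights)
    return _ureduce(a,
                    func=_quantile_ureduce_func,
    ...<5 lines>...
                    overwrite_input=overwrite_input,
                    method=method)
    r = func(a, **kwargs)
    result = _quantile(arr,
                       quantiles=q,
    ...<2 lines>...
                       out=out,
                       weights=wgt)
    slices_having_nans = np.isnan(arr[-1, ...])
                                  ~~~^^^^^^^^^
IndexError: index -1 is out of bounds for axis 0 with size 0
```

View pics/w1.png

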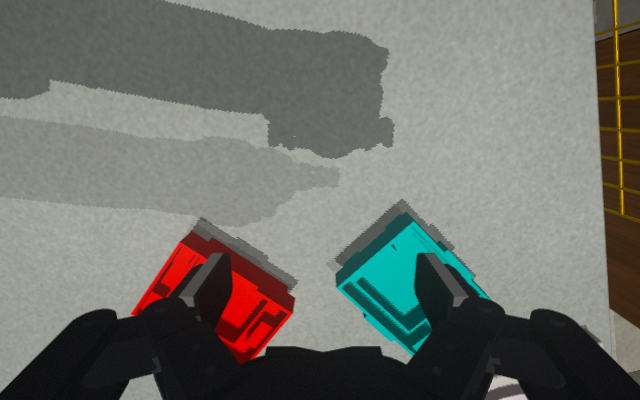

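The wrist picture still shows the start pose (red bin at (220,290), turquoise at (410,280)), because the call was refused. I left out `ax` and `ay`, so I'll send every key this time.

>>> play_rows --steps '[{"grip": 3.5, "x": 20.5, "y": -39.5, "z": 0, "ax": 0, "ay": 0, "az": -0.52}, {"grip": 3.5, "x": 20.5, "y": -39.5, "z": 0, "ax": 0, "ay": 0, "az": -0.52}, {"grip": 3.5, "x": 20.5, "y": -39.5, "z": 0, "ax": 0, "ay": 0, "az": -0.52}, {"grip": 3.5, "x": 20.5, "y": -39.5, "z": 0, "ax": 0, "ay": 0, "az": -0.52}, {"grip": 3.5, "x": 20.5, "y": -39.5, "z": 0, "ax": 0, "ay": 0, "az": -0.52}, {"grip": 3.5, "x": 20.5, "y": -39.5, "z": 0, "ax": 0, "ay": 0, "az": -0.52}, {"grip": 3.5, "x": 20.5, "y": -39.5, "z": 0, "ax": 0, "ay": 0, "az": -0.52}, {"grip": 3.5, "x": 20.5, "y": -39.5, "z": 0, "ax": 0, "ay": 0, "az": -0.52}, {"grip": 3.5, "x": 20.5, "y": -39.5, "z": 0, "ax": 0, "ay": 0, "az": -0.52}, {"grip": 3.5, "x": 20.5, "y": -39.5, "z": 0, "ax": 0, "ay": 0, "az": -0.52}, {"grip": 3.5, "x": 20.5, "y": -39.5, "z": 0, "ax": 0, "ay": 0, "az": -0.52}, {"grip": 3.5, "x": 20.5, "y": -39.5, "z": 0, "ax": 0, "ay": 0, "az": -0.52}, {"grip": 3.5, "x": 20.5, "y": -39.5, "z": 0, "ax": 0, "ay": 0, "az": -0.52}, {"grip": 3.5, "x": 20.5, "y": -39.5, "z": 0, "ax": 0, "ay": 0, "az": -0.52}]' --grip_force 40

```text
time: 1.32
position: [0.3655, 0.131, 0.2501]
eef_rot: [[-0.001, 0.729, 0.684], [0.0, 0.684, -0.729], [-1.0, -0.0, -0.001]]
force: [0.4, -0.5, 0.0]
finger_gap: 0.0351
```

>>> play_rows --steps '[{"grip": 3.5, "x": 20.5, "y": -39.5, "z": 0, "ax": 0, "ay": 0, "az": -0.52}, {"grip": 3.5, "x": 20.5, "y": -39.5, "z": 0, "ax": 0, "ay": 0, "az": -0.52}, {"grip": 3.5, "x": 20.5, "y": -39.5, "z": 0, "ax": 0, "ay": 0, "az": -0.52}, {"grip": 3.5, "x": 20.5, "y": -39.5, "z": 0, "ax": 0, "ay": 0, "az": -0.52}, {"grip": 3.5, "x": 20.5, "y": -39.5, "z": 0, "ax": 0, "ay": 0, "az": -0.52}, {"grip": 3.5, "x": 20.5, "y": -39.5, "z": 0, "ax": 0, "ay": 0, "az": -0.52}, {"grip": 3.5, "x": 20.5, "y": -39.5, "z": 0, "ax": 0, "ay": 0, "az": -0.52}, {"grip": 3.5, "x": 20.5, "y": -39.5, "z": 0, "ax": 0, "ay": 0, "az": -0.52}, {"grip": 3.5, "x": 20.5, "y": -39.5, "z": 0, "ax": 0, "ay": 0, "az": -0.52}, {"grip": 3.5, "x": 20.5, "y": -39.5, "z": 0, "ax": 0, "ay": 0, "az": -0.52}, {"grip": 3.5, "x": 20.5, "y": -39.5, "z": 0, "ax": 0, "ay": 0, "az": -0.52}, {"grip": 3.5, "x": 20.5, "y": -39.5, "z": 0, "ax": 0, "ay": 0, "az": -0.52}, {"grip": 3.5, "x": 20.5, "y": -39.5, "z": 0, "ax": 0, "ay": 0, "az": -0.52}]'

```text
time: 2.4
position: [0.5715, -0.2633, 0.2491]
eef_rot: [[-0.001, 0.973, 0.233], [0.001, 0.233, -0.973], [-1.0, -0.001, -0.002]]
force: [-0.5, 0.5, 0.3]
finger_gap: 0.0351
```

Run:
```python
from h import *
st()
c=snap("wrist","w2"); W=pts(c)
d=np.radians(13.5); ex=np.array([np.cos(d),np.sin(d)]); ey=np.array([-ex[1],ex[0]])
P=W.reshape(-1,3); P=P[np.isfinite(P[:,0])]
L=np.c_[(P[:,:2]-[0.448,-0.2943])@ex,(P[:,:2]-[0.448,-0.2943])@ey,P[:,2]]
for z0,z1,a,b in((.03,.07,.1,.15),(.045,.062,.05,.1)):
  q=L[(L[:,2]>z0)&(L[:,2]<z1)&(L[:,0]>a)&(L[:,0]<b)&(abs(L[:,1])<.07)]
  if len(q): print(len(q),np.round(np.percentile(q,[2,50,98],axis=0),4), np.polyfit(q[:,1],q[:,0],1))
```

```text
t 2.4 pos [ 0.5715 -0.2633  0.2491] yaw_y 13.45 down [-0.001  0.001 -1.   ] q [-31.5  27.3   1.9  64.7   0.   45.1] F [-0.5  0.5  0.3] gap 0.0351
1416 [[ 0.1014 -0.0492  0.0487]
 [ 0.1235  0.0033  0.0524]
 [ 0.1311  0.0485  0.0545]] [-0.00142618  0.12107922]
3178 [[ 0.0508 -0.0638  0.0469]
 [ 0.0668  0.016   0.0584]
 [ 0.0969  0.068   0.061 ]] [0.01156195 0.06950874]
```

View pics/w2.png

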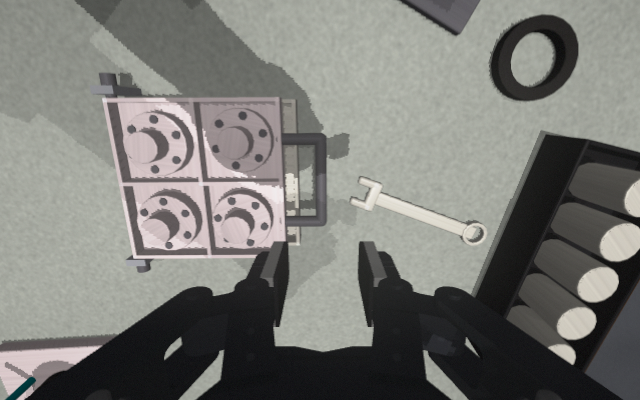

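The bar is at columns 318–326, rows 135–223, vertical in the picture, and lined up with the jaws at (322,270). I'll go down, grip it and check.

>>> play_rows --steps '[{"grip": 3.5, "x": -0.2, "y": -0.2, "z": -15, "ax": 0, "ay": 0, "az": 0}, {"grip": 3.5, "x": -0.2, "y": -0.2, "z": -15, "ax": 0, "ay": 0, "az": 0}, {"grip": 3.5, "x": -0.2, "y": -0.2, "z": -15, "ax": 0, "ay": 0, "az": 0}, {"grip": 3.5, "x": -0.2, "y": -0.2, "z": -15, "ax": 0, "ay": 0, "az": 0}, {"grip": 3.5, "x": -0.2, "y": -0.2, "z": -17, "ax": 0, "ay": 0, "az": 0}, {"grip": 3.5, "x": -0.2, "y": -0.2, "z": -19, "ax": 0, "ay": 0, "az": 0}, {"grip": 3.5, "x": -0.2, "y": -0.2, "z": -20.2, "ax": 0, "ay": 0, "az": 0}, {"grip": 3.5, "x": -0.2, "y": -0.2, "z": -20.2, "ax": 0, "ay": 0, "az": 0}, {"grip": 0.7, "x": -0.2, "y": -0.2, "z": -20.2, "ax": 0, "ay": 0, "az": 0}, {"grip": 0.7, "x": -0.2, "y": -0.2, "z": -20.2, "ax": 0, "ay": 0, "az": 0}, {"grip": 0.7, "x": -0.2, "y": -0.2, "z": -20.2, "ax": 0, "ay": 0, "az": 0}, {"grip": 0.7, "x": -0.2, "y": -0.2, "z": -20.2, "ax": 0, "ay": 0, "az": 0}, {"grip": 0.7, "x": -0.2, "y": -0.2, "z": -20.2, "ax": 0, "ay": 0, "az": 0}, {"grip": 0.7, "x": -0.2, "y": -0.2, "z": -20.2, "ax": 0, "ay": 0, "az": 0}]'

```text
time: 3.62
position: [0.5693, -0.2658, 0.0498]
eef_rot: [[0.001, 0.973, 0.232], [0.0, 0.232, -0.973], [-1.0, 0.001, 0.0]]
force: [-3.8, 3.6, 7.3]
finger_gap: 0.0108
```

>>> play_rows --steps '[{"grip": 0.7, "x": -0.05, "y": -0.01, "z": 0.9, "ax": 0, "ay": 0, "az": 0}, {"grip": 0.7, "x": -0.18, "y": -0.04, "z": 1.86, "ax": 0, "ay": 0, "az": 0}, {"grip": 0.7, "x": -0.35, "y": -0.08, "z": 2.8, "ax": 0, "ay": 0, "az": 0}, {"grip": 0.7, "x": -0.53, "y": -0.13, "z": 3.69, "ax": 0, "ay": 0, "az": 0}, {"grip": 0.7, "x": -0.76, "y": -0.18, "z": 4.6, "ax": 0, "ay": 0, "az": 0}, {"grip": 0.7, "x": -1.01, "y": -0.24, "z": 5.49, "ax": 0, "ay": 0, "az": 0}, {"grip": 0.7, "x": -1.32, "y": -0.32, "z": 6.4, "ax": 0, "ay": 0, "az": 0}, {"grip": 0.7, "x": -1.65, "y": -0.4, "z": 7.24, "ax": 0, "ay": 0, "az": 0}, {"grip": 0.7, "x": -2.03, "y": -0.49, "z": 8.1, "ax": 0, "ay": 0, "az": 0}, {"grip": 0.7, "x": -2.44, "y": -0.59, "z": 8.93, "ax": 0, "ay": 0, "az": 0}, {"grip": 0.7, "x": -2.9, "y": -0.7, "z": 9.75, "ax": 0, "ay": 0, "az": 0}, {"grip": 0.7, "x": -3.37, "y": -0.81, "z": 10.53, "ax": 0, "ay": 0, "az": 0}, {"grip": 0.7, "x": -3.9, "y": -0.93, "z": 11.3, "ax": 0, "ay": 0, "az": 0}, {"grip": 0.7, "x": -4.43, "y": -1.06, "z": 12.05, "ax": 0, "ay": 0, "az": 0}, {"grip": 0.7, "x": -4.43, "y": -1.06, "z": 12.05, "ax": 0, "ay": 0, "az": 0}, {"grip": 0.7, "x": -4.43, "y": -1.06, "z": 12.05, "ax": 0, "ay": 0, "az": 0}]'

```text
time: 4.95
position: [0.5265, -0.2764, 0.1717]
eef_rot: [[0.006, 0.973, 0.233], [0.0, 0.233, -0.973], [-1.0, 0.006, 0.001]]
force: [6.4, 4.0, 0.3]
finger_gap: 0.0103
```

Run:
```python
from h import *
st()
c=snap("top","t1"); W=pts(c)
d=np.radians(13.5); ex=np.array([np.cos(d),np.sin(d)]); ey=np.array([-ex[1],ex[0]])
hin=np.array([0.448,-0.2943])-0.088*ex
P=W[170:290,390:500].reshape(-1,3); L=np.c_[(P[:,:2]-hin)@ex,(P[:,:2]-hin)@ey,P[:,2]]
for y in(-.08,0.,.08):
  q=L[(abs(L[:,1]-y)<.006)&(L[:,0]>.01)&(L[:,0]<.13)&(L[:,2]>.04)]
  p=np.polyfit(q[:,0],q[:,2],1); print(y,len(q),np.degrees(np.arctan(p[0])))
cv2.imwrite("pics/t1c.png",cv2.resize(c["frame"][160:290,380:510],(520,520)))
```

```text
t 4.95 pos [ 0.5265 -0.2764  0.1717] yaw_y 13.45 down [ 0.006  0.    -1.   ] q [-34.9  26.6 -11.1  52.    0.2  41.6] F [6.4 4.  0.3] gap 0.0103
-0.08 123 34.87474142739034
0.0 273 54.66381581911848
0.08 188 34.193611563516285
```

View pics/t1c.png

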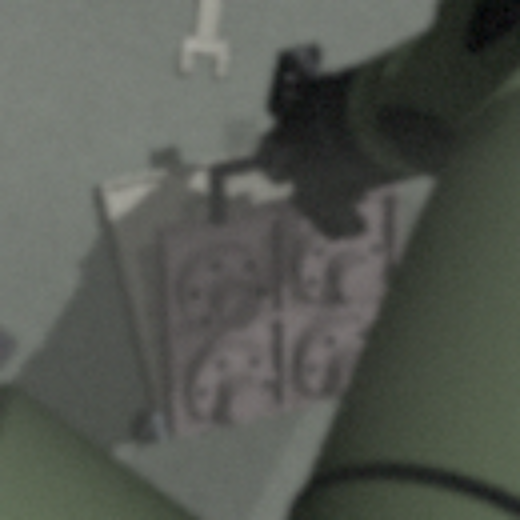

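The tray is tipped to about 34.5° and the covers show in their cells. I'll hold it for more than 2 s, then lower it.

>>> play_rows --steps '[{"grip": 0.7, "x": 0, "y": 0, "z": 0, "ax": 0, "ay": 0, "az": 0}, {"grip": 0.7, "x": 0, "y": 0, "z": 0, "ax": 0, "ay": 0, "az": 0}, {"grip": 0.7, "x": 0, "y": 0, "z": 0, "ax": 0, "ay": 0, "az": 0}, {"grip": 0.7, "x": 0, "y": 0, "z": 0, "ax": 0, "ay": 0, "az": 0}, {"grip": 0.7, "x": 0, "y": 0, "z": 0, "ax": 0, "ay": 0, "az": 0}, {"grip": 0.7, "x": 0, "y": 0, "z": 0, "ax": 0, "ay": 0, "az": 0}, {"grip": 0.7, "x": 0, "y": 0, "z": 0, "ax": 0, "ay": 0, "az": 0}, {"grip": 0.7, "x": 0, "y": 0, "z": 0, "ax": 0, "ay": 0, "az": 0}, {"grip": 0.7, "x": 0, "y": 0, "z": 0, "ax": 0, "ay": 0, "az": 0}, {"grip": 0.7, "x": 0, "y": 0, "z": 0, "ax": 0, "ay": 0, "az": 0}, {"grip": 0.7, "x": 0, "y": 0, "z": 0, "ax": 0, "ay": 0, "az": 0}, {"grip": 0.7, "x": 0, "y": 0, "z": 0, "ax": 0, "ay": 0, "az": 0}, {"grip": 0.7, "x": 0, "y": 0, "z": 0, "ax": 0, "ay": 0, "az": 0}, {"grip": 0.7, "x": 0, "y": 0, "z": 0, "ax": 0, "ay": 0, "az": 0}]'

```text
time: 6.17
position: [0.5268, -0.2763, 0.1713]
eef_rot: [[0.006, 0.972, 0.233], [0.0, 0.233, -0.972], [-1.0, 0.006, 0.001]]
force: [6.5, 3.4, 0.7]
finger_gap: 0.0104
```

>>> play_rows --steps '[{"grip": 0.7, "x": 0, "y": 0, "z": 0, "ax": 0, "ay": 0, "az": 0}, {"grip": 0.7, "x": 0, "y": 0, "z": 0, "ax": 0, "ay": 0, "az": 0}, {"grip": 0.7, "x": 0, "y": 0, "z": 0, "ax": 0, "ay": 0, "az": 0}, {"grip": 0.7, "x": 0, "y": 0, "z": 0, "ax": 0, "ay": 0, "az": 0}, {"grip": 0.7, "x": 0, "y": 0, "z": 0, "ax": 0, "ay": 0, "az": 0}, {"grip": 0.7, "x": 0, "y": 0, "z": 0, "ax": 0, "ay": 0, "az": 0}, {"grip": 0.7, "x": 0, "y": 0, "z": 0, "ax": 0, "ay": 0, "az": 0}, {"grip": 0.7, "x": 0, "y": 0, "z": 0, "ax": 0, "ay": 0, "az": 0}, {"grip": 0.7, "x": 0, "y": 0, "z": 0, "ax": 0, "ay": 0, "az": 0}, {"grip": 0.7, "x": 0, "y": 0, "z": 0, "ax": 0, "ay": 0, "az": 0}, {"grip": 0.7, "x": 0, "y": 0, "z": 0, "ax": 0, "ay": 0, "az": 0}, {"grip": 0.7, "x": 0, "y": 0, "z": 0, "ax": 0, "ay": 0, "az": 0}, {"grip": 0.7, "x": 0, "y": 0, "z": 0, "ax": 0, "ay": 0, "az": 0}, {"grip": 0.7, "x": 0, "y": 0, "z": 0, "ax": 0, "ay": 0, "az": 0}]'

```text
time: 7.33
position: [0.5268, -0.2763, 0.1713]
eef_rot: [[0.006, 0.972, 0.233], [0.0, 0.233, -0.972], [-1.0, 0.006, 0.001]]
force: [6.5, 4.4, 1.6]
finger_gap: 0.0101
```

>>> play_rows --steps '[{"grip": 0.7, "x": 0.53, "y": 0.13, "z": -0.75, "ax": 0, "ay": 0, "az": 0}, {"grip": 0.7, "x": 1.06, "y": 0.25, "z": -1.52, "ax": 0, "ay": 0, "az": 0}, {"grip": 0.7, "x": 1.53, "y": 0.36, "z": -2.3, "ax": 0, "ay": 0, "az": 0}, {"grip": 0.7, "x": 1.99, "y": 0.47, "z": -3.12, "ax": 0, "ay": 0, "az": 0}, {"grip": 0.7, "x": 2.4, "y": 0.57, "z": -3.95, "ax": 0, "ay": 0, "az": 0}, {"grip": 0.7, "x": 2.78, "y": 0.66, "z": -4.81, "ax": 0, "ay": 0, "az": 0}, {"grip": 0.7, "x": 3.11, "y": 0.74, "z": -5.65, "ax": 0, "ay": 0, "az": 0}, {"grip": 0.7, "x": 3.42, "y": 0.82, "z": -6.56, "ax": 0, "ay": 0, "az": 0}, {"grip": 0.7, "x": 3.67, "y": 0.88, "z": -7.45, "ax": 0, "ay": 0, "az": 0}, {"grip": 0.7, "x": 3.9, "y": 0.93, "z": -8.36, "ax": 0, "ay": 0, "az": 0}, {"grip": 0.7, "x": 4.08, "y": 0.98, "z": -9.25, "ax": 0, "ay": 0, "az": 0}, {"grip": 0.7, "x": 4.25, "y": 1.02, "z": -10.19, "ax": 0, "ay": 0, "az": 0}, {"grip": 0.7, "x": 4.38, "y": 1.05, "z": -11.15, "ax": 0, "ay": 0, "az": 0}, {"grip": 0.7, "x": 4.43, "y": 1.06, "z": -11.7, "ax": 0, "ay": 0, "az": 0}, {"grip": 0.7, "x": 4.43, "y": 1.06, "z": -12.05, "ax": 0, "ay": 0, "az": 0}, {"grip": 0.7, "x": 4.43, "y": 1.06, "z": -12.05, "ax": 0, "ay": 0, "az": 0}, {"grip": 3.5, "x": 4.43, "y": 1.06, "z": -12.05, "ax": 0, "ay": 0, "az": 0}, {"grip": 3.5, "x": 4.43, "y": 1.06, "z": -12.05, "ax": 0, "ay": 0, "az": 0}, {"grip": 3.5, "x": 4.43, "y": 1.06, "z": -12.05, "ax": 0, "ay": 0, "az": 0}, {"grip": 3.5, "x": 4.43, "y": 1.06, "z": -12.05, "ax": 0, "ay": 0, "az": 0}]'

```text
time: 9.0
position: [0.5684, -0.2665, 0.0481]
eef_rot: [[-0.001, 0.973, 0.231], [-0.001, 0.231, -0.973], [-1.0, -0.001, 0.0]]
force: [-0.0, -0.8, -0.2]
finger_gap: 0.035
```

>>> play_rows --steps '[{"grip": 3.5, "x": 0, "y": 0, "z": 4, "ax": 0, "ay": 0, "az": 0}, {"grip": 3.5, "x": 0, "y": 0, "z": 8, "ax": 0, "ay": 0, "az": 0}, {"grip": 5, "x": 0, "y": 0, "z": 12, "ax": 0, "ay": 0, "az": 0}, {"grip": 5, "x": 0, "y": 0, "z": 16, "ax": 0, "ay": 0, "az": 0}, {"grip": 5, "x": 0, "y": 0, "z": 20, "ax": 0, "ay": 0, "az": 0}, {"grip": 5, "x": 0, "y": 0, "z": 20.5, "ax": 0, "ay": 0, "az": 0}, {"grip": 5, "x": 0, "y": 0, "z": 20.5, "ax": 0, "ay": 0, "az": 0}]'

```text
time: 9.58
position: [0.5704, -0.2674, 0.2569]
eef_rot: [[0.006, 0.973, 0.232], [-0.004, 0.232, -0.973], [-1.0, 0.004, 0.005]]
force: [0.7, 1.1, 0.2]
finger_gap: 0.0501
```

```bash
cat >> h.py <<'E'
def bosses(c,zlo=.076,zhi=.1,box=(.36,.56,-.40,-.18)):
    W=pts(c); m=((W[...,2]>zlo)&(W[...,2]<zhi)&(W[...,0]>box[0])&(W[...,0]<box[1])&(W[...,1]>box[2])&(W[...,1]<box[3])).astype(np.uint8)
    m=cv2.morphologyEx(m,cv2.MORPH_OPEN,np.ones((3,3)))
    n,l,s,ce=cv2.connectedComponentsWithStats(m)
    for i in range(1,n):
        if s[i,4]<60: continue
        q=W[l==i]; z=np.median(q[:,2]); k=np.argwhere(l==i)[:,::-1].astype(np.float32)
        (u,v),r=cv2.minEnclosingCircle(k)
        print("px",np.round(ce[i],1),"n",s[i,4],"box",s[i,2:4],"z",round(z,4),"xy",np.round(np.nanmean(q[:,:2],0),4),"circ xy",np.round(ray(c,[(u,v)],z)[0,:2],4))
E
python3 - <<'E'
from h import *
st(); c=snap("wrist","w3"); bosses(c)
c=snap("top","t2"); bosses(c)
E
```

```text
t 9.58 pos [ 0.5704 -0.2674  0.2569] yaw_y 13.39 down [ 0.006 -0.004 -1.   ] q [-31.8  26.8   2.2  65.   -0.   44.8] F [0.7 1.1 0.2] gap 0.0501
px [224.6 136.9] n 837 box [34 31] z 0.0831 xy [ 0.4711 -0.2439] circ xy [ 0.471  -0.2438]
px [136.5 141.5] n 859 box [35 32] z 0.083 xy [ 0.3911 -0.2674] circ xy [ 0.3908 -0.2679]
px [233.4 221.9] n 669 box [30 29] z 0.0832 xy [ 0.492  -0.3267] circ xy [ 0.4921 -0.3266]
px [151.  223.7] n 696 box [32 28] z 0.083 xy [ 0.4106 -0.348 ] circ xy [ 0.4111 -0.347 ]
px [456.4 215.5] n 83 box [10 10] z 0.0821 xy [ 0.4899 -0.3277] circ xy [ 0.49   -0.3279]
px [428.3 221.8] n 84 box [10 10] z 0.0822 xy [ 0.4698 -0.2438] circ xy [ 0.4692 -0.2435]
px [436.5 249.5] n 82 box [10 10] z 0.0826 xy [ 0.3895 -0.2665] circ xy [ 0.3889 -0.2672]
```

View pics/w3.png

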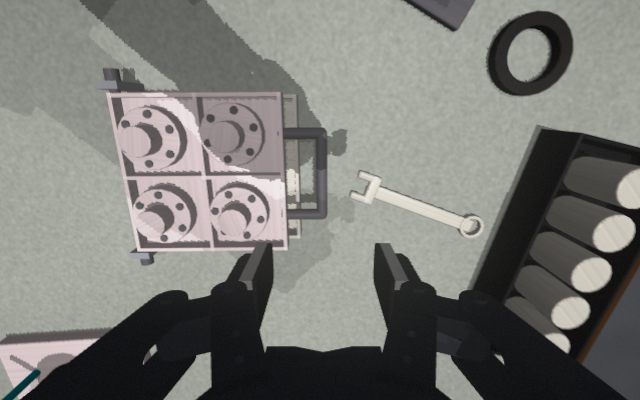

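The tray is level again, and all four covers have slid toward the hinge side, with bosses at (225,137), (136,141), (233,222) and (151,224). I'll grip the first cover at (0.4705,-0.244).

>>> play_rows --steps '[{"grip": 5, "x": -3, "y": 0.7, "z": 0, "ax": 0, "ay": 0, "az": 0}, {"grip": 5, "x": -6.5, "y": 1.5, "z": 0, "ax": 0, "ay": 0, "az": 0}, {"grip": 5, "x": -9.85, "y": 2.2, "z": -3, "ax": 0, "ay": 0, "az": 0}, {"grip": 5, "x": -9.85, "y": 2.2, "z": -7, "ax": 0, "ay": 0, "az": 0}, {"grip": 5, "x": -9.85, "y": 2.2, "z": -11, "ax": 0, "ay": 0, "az": 0}, {"grip": 5, "x": -9.85, "y": 2.2, "z": -14, "ax": 0, "ay": 0, "az": 0}, {"grip": 5, "x": -9.85, "y": 2.2, "z": -16, "ax": 0, "ay": 0, "az": 0}, {"grip": 5, "x": -9.85, "y": 2.2, "z": -17.3, "ax": 0, "ay": 0, "az": 0}, {"grip": 5, "x": -9.85, "y": 2.2, "z": -17.3, "ax": 0, "ay": 0, "az": 0}, {"grip": 2.5, "x": -9.85, "y": 2.2, "z": -17.3, "ax": 0, "ay": 0, "az": 0}, {"grip": 2.5, "x": -9.85, "y": 2.2, "z": -17.3, "ax": 0, "ay": 0, "az": 0}, {"grip": 2.5, "x": -9.85, "y": 2.2, "z": -17.3, "ax": 0, "ay": 0, "az": 0}, {"grip": 2.5, "x": -9.85, "y": 2.2, "z": -17.3, "ax": 0, "ay": 0, "az": 0}, {"grip": 2.5, "x": -9.85, "y": 2.2, "z": -17.3, "ax": 0, "ay": 0, "az": 0}, {"grip": 2.5, "x": -9.85, "y": 2.2, "z": -17.3, "ax": 0, "ay": 0, "az": 0}]'

```text
time: 10.93
position: [0.4701, -0.2439, 0.0801]
eef_rot: [[-0.0, 0.973, 0.232], [0.0, 0.232, -0.973], [-1.0, -0.0, -0.0]]
force: [0.4, -1.1, -2.0]
finger_gap: 0.0282
```

>>> play_rows --steps '[{"grip": 2.5, "x": 0, "y": 0, "z": 1.5, "ax": 0, "ay": 0, "az": 0}, {"grip": 2.5, "x": 0, "y": 0, "z": 4, "ax": 0, "ay": 0, "az": 0}, {"grip": 2.5, "x": 0, "y": 0, "z": 8, "ax": 0, "ay": 0, "az": 0}, {"grip": 2.5, "x": 0, "y": 0, "z": 12, "ax": 0, "ay": 0, "az": 0}, {"grip": 2.5, "x": 0, "y": 0, "z": 15, "ax": 0, "ay": 0, "az": 0}, {"grip": 2.5, "x": 0, "y": 0, "z": 15, "ax": 0, "ay": 0, "az": 0}]'

```text
time: 11.43
position: [0.4734, -0.2461, 0.2372]
eef_rot: [[0.009, 0.973, 0.232], [-0.007, 0.232, -0.973], [-1.0, 0.008, 0.009]]
force: [1.1, -0.6, -2.1]
finger_gap: 0.0287
```

>>> play_rows --steps '[{"grip": 2.5, "x": 1, "y": 2, "z": 0, "ax": 0, "ay": 0, "az": 0}, {"grip": 2.5, "x": 2.5, "y": 5, "z": 0, "ax": 0, "ay": 0, "az": 0}, {"grip": 2.5, "x": 4, "y": 8.5, "z": 0, "ax": 0, "ay": 0, "az": 0}, {"grip": 2.5, "x": 6, "y": 12, "z": 0, "ax": 0, "ay": 0, "az": 0}, {"grip": 2.5, "x": 7.7, "y": 15.5, "z": 0, "ax": 0, "ay": 0, "az": 0}, {"grip": 2.5, "x": 9.5, "y": 19, "z": 0, "ax": 0, "ay": 0, "az": 0}, {"grip": 2.5, "x": 11, "y": 22, "z": 0, "ax": 0, "ay": 0, "az": 0}, {"grip": 2.5, "x": 12.2, "y": 24.5, "z": 0, "ax": 0, "ay": 0, "az": 0}, {"grip": 2.5, "x": 13, "y": 26, "z": 0, "ax": 0, "ay": 0, "az": 0}, {"grip": 2.5, "x": 13, "y": 26, "z": 0, "ax": 0, "ay": 0, "az": 0}, {"grip": 2.5, "x": 13, "y": 26, "z": 0, "ax": 0, "ay": 0, "az": 0}, {"grip": 2.5, "x": 13, "y": 26, "z": 0, "ax": 0, "ay": 0, "az": 0}]'

```text
time: 12.43
position: [0.5996, 0.0156, 0.2295]
eef_rot: [[-0.002, 0.973, 0.232], [-0.0, 0.232, -0.973], [-1.0, -0.002, 0.0]]
force: [-0.1, 0.9, -3.4]
finger_gap: 0.0286
```

```bash
cat >> h.py <<'E'
def rimrect(c,zlo,zhi,cen,rad=.11):
    W=pts(c); m=((W[...,2]>zlo)&(W[...,2]<zhi)&(np.hypot(W[...,0]-cen[0],W[...,1]-cen[1])<rad)).astype(np.uint8)
    m=cv2.morphologyEx(m,cv2.MORPH_OPEN,np.ones((2,2)))
    P=W[m>0]; r=cv2.minAreaRect((P[:,:2]*1000).astype(np.float32)); print(len(P),"z",np.round(np.median(P[:,2]),4),"rect",np.round(r[0],1),np.round(r[1],1),round(r[2],2)); return m
E
python3 - <<'E'
from h import *
st(); c=snap("wrist","w4"); m=rimrect(c,.062,.082,(.6,.0165))
x=c["frame"].copy(); x[m>0]=(0,0,255); cv2.imwrite("pics/w4m.png",x)
E
```

```text
t 12.43 pos [0.5996 0.0156 0.2295] yaw_y 13.4 down [-0.002 -0.    -1.   ] q [-5.5 24.8 -5.  60.3 -0.  71.1] F [-0.1  0.9 -3.4] gap 0.0286
3588 z nan rect [nan nan] [0. 0.] 0.0
```

View pics/w4m.png

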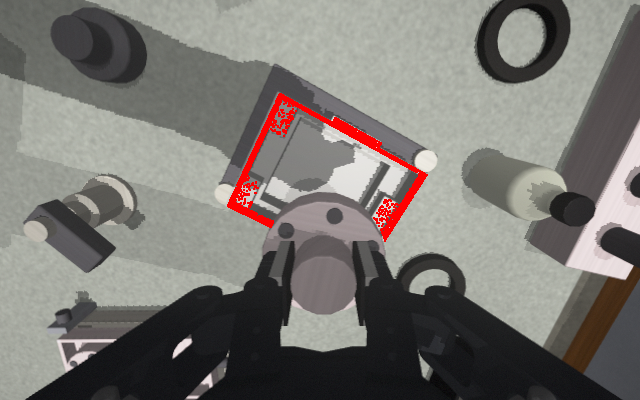

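The mask follows bin0's rim, with corners at (280,93), (427,174) and (228,207). The two corner ledges are at the near end, which confirms yaw ≈165°. I'll lower the cover into bin0 now.

>>> play_rows --steps '[{"grip": 2.5, "x": 0, "y": 0, "z": -3, "ax": 0, "ay": 0, "az": 0}, {"grip": 2.5, "x": 0, "y": 0, "z": -7, "ax": 0, "ay": 0, "az": 0}, {"grip": 2.5, "x": 0, "y": 0, "z": -11, "ax": 0, "ay": 0, "az": 0}, {"grip": 2.5, "x": 0, "y": 0, "z": -14, "ax": 0, "ay": 0, "az": 0}, {"grip": 2.5, "x": 0, "y": 0, "z": -16, "ax": 0, "ay": 0, "az": 0}, {"grip": 2.5, "x": 0, "y": 0, "z": -17.1, "ax": 0, "ay": 0, "az": 0}, {"grip": 2.5, "x": 0, "y": 0, "z": -17.3, "ax": 0, "ay": 0, "az": 0}, {"grip": 2.5, "x": 0, "y": 0, "z": -17.3, "ax": 0, "ay": 0, "az": 0}, {"grip": 2.5, "x": 0, "y": 0, "z": -17.3, "ax": 0, "ay": 0, "az": 0}]'

```text
time: 13.23
position: [0.6016, 0.0154, 0.0589]
eef_rot: [[0.003, 0.973, 0.231], [-0.0, 0.231, -0.973], [-1.0, 0.002, 0.001]]
force: [0.3, 0.2, -1.6]
finger_gap: 0.0287
```

>>> play_rows --steps '[{"grip": 4.5, "x": 0, "y": 0, "z": 0, "ax": 0, "ay": 0, "az": 0}, {"grip": 4.5, "x": 0, "y": 0, "z": 0, "ax": 0, "ay": 0, "az": 0}, {"grip": 4.5, "x": 0, "y": 0, "z": 0, "ax": 0, "ay": 0, "az": 0}, {"grip": 4.5, "x": 0, "y": 0, "z": 0.5, "ax": 0, "ay": 0, "az": 0}, {"grip": 4.5, "x": 0, "y": 0, "z": 3, "ax": 0, "ay": 0, "az": 0}, {"grip": 4.5, "x": 0, "y": 0, "z": 7, "ax": 0, "ay": 0, "az": 0}, {"grip": 4.5, "x": 0, "y": 0, "z": 11, "ax": 0, "ay": 0, "az": 0}, {"grip": 4.5, "x": 0, "y": 0, "z": 15, "ax": 0, "ay": 0, "az": 0}, {"grip": 4.5, "x": 0, "y": 0, "z": 18.3, "ax": 0, "ay": 0, "az": 0}, {"grip": 4.5, "x": 0, "y": 0, "z": 18.3, "ax": 0, "ay": 0, "az": 0}, {"grip": 4.5, "x": 0, "y": 0, "z": 18.3, "ax": 0, "ay": 0, "az": 0}]'

```text
time: 14.15
position: [0.602, 0.0159, 0.2438]
eef_rot: [[0.006, 0.973, 0.232], [-0.001, 0.232, -0.973], [-1.0, 0.006, 0.002]]
force: [-0.1, -0.8, -0.1]
finger_gap: 0.0449
```

Run:
```python
from h import *
c=np.load("w4.npz"); p=ray(c,[(280,93),(427,174),(228,207)],.072)[:,:2]*1000
print(p.round(1),"centre",((p[1]+p[2])/2).round(1),"long",np.linalg.norm(p[1]-p[0]).round(1),np.degrees(np.arctan2(*(p[1]-p[0])[::-1])).round(2),"short",np.linalg.norm(p[2]-p[0]).round(1),np.degrees(np.arctan2(*(p[2]-p[0])[::-1])).round(2))
st(); c=snap("wrist","w5"); c2=snap("top","t3")
bosses(c,.054,.068,(.54,.66,-.05,.08)); bosses(c2,.054,.066,(.56,.64,-.03,.06)); 
W=pts(c); print(np.round(np.nanpercentile(W[...,2][(abs(W[...,0]-.6)<.1)&(abs(W[...,1]-.016)<.1)],[5,50,95]),3))
cv2.imwrite("pics/w5s.png",c["frame"])
```

```text
[[544.4  90. ]
 [690.   52.1]
 [516.2 -22.3]] centre [603.1  14.9] long 150.4 -14.58 short 115.7 -104.11
t 14.15 pos [0.602  0.0159 0.2438] yaw_y 13.42 down [ 0.006 -0.001 -1.   ] q [-5.5 24.2 -3.8 61.6 -0.  71.1] F [-0.1 -0.8 -0.1] gap 0.0449
px [279.8 118.4] n 486 box [25 30] z 0.0624 xy [0.5492 0.0681] circ xy [0.5507 0.0681]
px [322.2 183.9] n 649 box [29 29] z 0.0593 xy [0.6035 0.0145] circ xy [0.6036 0.0148]
px [367.4 212.1] n 243 box [18 34] z 0.0621 xy [ 0.6562 -0.0035] circ xy [6.576e-01 2.000e-04]
px [297.1 227. ] n 434 box [87 44] z 0.0613 xy [ 0.5888 -0.0367] circ xy [ 0.5883 -0.0366]
[0.001 0.281 0.315]
```

Cover 1 stands upright in bin0: its boss is at (0.6035,0.0146) with its top at 0.0593, against 0.059 expected. Next I'll go to the pile and look from close by.

>>> play_rows --steps '[{"grip": 3.6, "x": -0.5, "y": 1.2, "z": 1, "ax": 0, "ay": 0, "az": 0.12}, {"grip": 3.6, "x": -1, "y": 2.5, "z": 3, "ax": 0, "ay": 0, "az": 0.24}, {"grip": 3.6, "x": -1.5, "y": 4, "z": 5, "ax": 0, "ay": 0, "az": 0.36}, {"grip": 3.6, "x": -2, "y": 5.5, "z": 6, "ax": 0, "ay": 0, "az": 0.48}, {"grip": 3.6, "x": -2.5, "y": 7, "z": 6, "ax": 0, "ay": 0, "az": 0.6}, {"grip": 3.6, "x": -3, "y": 8.5, "z": 6, "ax": 0, "ay": 0, "az": 0.72}, {"grip": 3.6, "x": -3.5, "y": 10, "z": 6, "ax": 0, "ay": 0, "az": 0.84}, {"grip": 3.6, "x": -4, "y": 11.5, "z": 6, "ax": 0, "ay": 0, "az": 0.96}, {"grip": 3.6, "x": -4.5, "y": 13, "z": 6, "ax": 0, "ay": 0, "az": 1.08}, {"grip": 3.6, "x": -5, "y": 14.5, "z": 6, "ax": 0, "ay": 0, "az": 1.2}, {"grip": 3.6, "x": -5.5, "y": 16, "z": 6, "ax": 0, "ay": 0, "az": 1.32}, {"grip": 3.6, "x": -6, "y": 17, "z": 6, "ax": 0, "ay": 0, "az": 1.44}, {"grip": 3.6, "x": -6.5, "y": 18, "z": 6, "ax": 0, "ay": 0, "az": 1.56}, {"grip": 3.6, "x": -7, "y": 19, "z": 6, "ax": 0, "ay": 0, "az": 1.68}, {"grip": 3.6, "x": -7.2, "y": 20, "z": 6, "ax": 0, "ay": 0, "az": 1.8}, {"grip": 3.6, "x": -7.2, "y": 20.1, "z": 6, "ax": 0, "ay": 0, "az": 1.915}, {"grip": 3.6, "x": -7.2, "y": 20.1, "z": 6, "ax": 0, "ay": 0, "az": 1.915}, {"grip": 3.6, "x": -7.2, "y": 20.1, "z": 6, "ax": 0, "ay": 0, "az": 1.915}, {"grip": 3.6, "x": -7.2, "y": 20.1, "z": 6, "ax": 0, "ay": 0, "az": 1.915}]' --grip_force 80

```text
time: 15.83
position: [0.528, 0.2166, 0.2992]
eef_rot: [[-0.002, -0.544, 0.839], [-0.001, 0.839, 0.544], [-1.0, 0.001, -0.002]]
force: [-0.9, 0.6, -0.2]
finger_gap: 0.0361
```

```bash
sed -i 's/P=W\[m>0\]; r/P=W[m>0]; P=P[np.isfinite(P[:,0])]; r/' h.py
python3 - <<'E'
from h import *
st(); c=snap("wrist","w6"); m=rimrect(c,.116,.134,(.4965,.2659))
x=c["frame"].copy(); x[m>0]=(0,0,255); cv2.imwrite("pics/w6m.png",x)
c=snap("top","t4"); rimrect(c,.105,.14,(.4965,.2659))
E
```

```text
t 15.83 pos [0.528  0.2166 0.2992] yaw_y 122.97 down [-0.002 -0.001 -1.   ] q [ 14.9  19.5  -2.6  68.   -0.  -18.1] F [-0.9  0.6 -0.2] gap 0.0361
3292 z 0.1241 rect [508.7 304.7] [215.8 177.6] 33.19
0 z nan rect [0. 0.] [0. 0.] 0.0
  return _methods._mean(a, axis=axis, dtype=dtype,
  ret = ret.dtype.type(ret / rcount)
```

View pics/w6m.png

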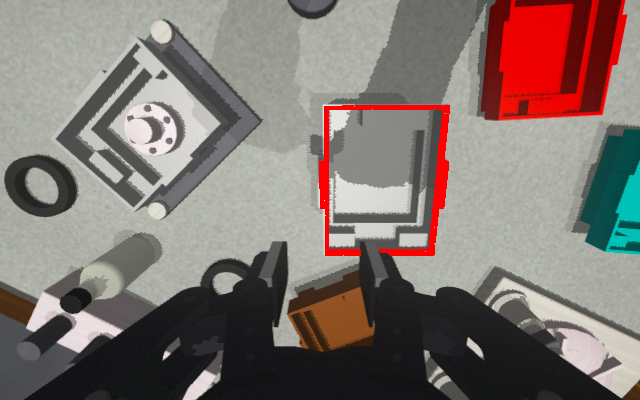

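The wrist view shows the pile's rim with corners at about (325,106), (449,106), (435,254) and (326,254). Its two-ledge end is at the bottom, the +x side, as expected. Bin0 with its cover is at (152,128).

```bash
cat >> h.py <<'E'
def rimlocal(c,z,cen,yaw,rad=.1,tol=.008):
    """robust: rim points in the bin's axes -> extents of ends (x) and sides (y, away from lugs)"""
    W=pts(c); P=W.reshape(-1,3); P=P[np.isfinite(P[:,0])]
    P=P[(abs(P[:,2]-z)<tol)&(np.hypot(P[:,0]-cen[0],P[:,1]-cen[1])<rad)]
    a=np.radians(yaw); ex=np.array([np.cos(a),np.sin(a)]); ey=np.array([-ex[1],ex[0]])
    L=np.c_[(P[:,:2]-cen)@ex,(P[:,:2]-cen)@ey]*1000
    k=abs(L[:,0])<82; k&=abs(L[:,1])<68; L=L[k]
    x0,x1=np.percentile(L[abs(L[:,1])<45][:,0],[1.5,98.5]); s=L[(abs(L[:,0])>30)&(abs(L[:,0])<70)]
    y0,y1=np.percentile(s[:,1],[1.5,98.5]); ce=cen+ex*(x0+x1)/2000+ey*(y0+y1)/2000
    o=s[s[:,1]<y0+4]; o2=s[s[:,1]>y1-4]
    print("z",z,"n",len(L),"len",round(x1-x0,1),"wid",round(y1-y0,1),"centre",np.round(ce,4),"side slopes deg",np.degrees(np.polyfit(o[:,0],o[:,1],1)[0]).round(2),np.degrees(np.polyfit(o2[:,0],o2[:,1],1)[0]).round(2)); return ce
E
python3 - <<'E'
from h import *
c=np.load("w6.npz"); p=ray(c,[(325,106),(449,106),(435,254),(326,254)],.124)[:,:2]*1000
print(p.round(1),"c",p.mean(0).round(1)); 
for i in range(4): d=p[(i+1)%4]-p[i]; print(np.linalg.norm(d).round(1),np.degrees(np.arctan2(d[1],d[0])).round(2))
rimlocal(c,.124,np.array([.4965,.2659]),33.1)
rimlocal(c,.072,np.array([.601,.016]),165.2)
t=np.load("top0.npz"); rimlocal(t,.124,np.array([.4965,.2659]),33.1,tol=.012); rimlocal(t,.072,np.array([.601,.016]),165.2,tol=.012)
E
```

```text
[[464.9 177.9]
 [402.6 273.8]
 [527.  357.4]
 [589.9 260.7]] c [496.1 267.4]
114.3 122.99
149.9 33.92
115.4 -56.97
150.0 -146.48
z 0.124 n 3360 len 151.7 wid 115.7 centre [0.4964 0.2652] side slopes deg 0.2 -0.02
z 0.072 n 3645 len 152.0 wid 115.6 centre [0.601  0.0161] side slopes deg 0.11 0.01
z 0.124 n 545 len 151.8 wid 115.3 centre [0.4962 0.2657] side slopes deg -0.06 0.02
z 0.072 n 471 len 152.2 wid 115.0 centre [0.6003 0.0168] side slopes deg 0.2 0.12
```

>>> play_rows --steps '[{"grip": 3.6, "x": 0, "y": -0.05, "z": -3, "ax": 0, "ay": 0, "az": 0}, {"grip": 3.6, "x": 0, "y": -0.05, "z": -7, "ax": 0, "ay": 0, "az": 0}, {"grip": 3.6, "x": 0, "y": -0.05, "z": -11, "ax": 0, "ay": 0, "az": 0}, {"grip": 3.6, "x": 0, "y": -0.05, "z": -14, "ax": 0, "ay": 0, "az": 0}, {"grip": 3.6, "x": 0, "y": -0.05, "z": -16, "ax": 0, "ay": 0, "az": 0}, {"grip": 3.6, "x": 0, "y": -0.05, "z": -17.5, "ax": 0, "ay": 0, "az": 0}, {"grip": 3.6, "x": 0, "y": -0.05, "z": -18.1, "ax": 0, "ay": 0, "az": 0}, {"grip": 3.6, "x": 0, "y": -0.05, "z": -18.1, "ax": 0, "ay": 0, "az": 0}, {"grip": 3.6, "x": 0, "y": -0.05, "z": -18.1, "ax": 0, "ay": 0, "az": 0}, {"grip": 0.5, "x": 0, "y": -0.05, "z": -18.1, "ax": 0, "ay": 0, "az": 0}, {"grip": 0.5, "x": 0, "y": -0.05, "z": -18.1, "ax": 0, "ay": 0, "az": 0}, {"grip": 0.5, "x": 0, "y": -0.05, "z": -18.1, "ax": 0, "ay": 0, "az": 0}, {"grip": 0.5, "x": 0, "y": -0.05, "z": -18.1, "ax": 0, "ay": 0, "az": 0}, {"grip": 0.5, "x": 0, "y": -0.05, "z": -18.1, "ax": 0, "ay": 0, "az": 0}, {"grip": 0.5, "x": 0, "y": -0.05, "z": -18.1, "ax": 0, "ay": 0, "az": 0}]' --grip_force 80

```text
time: 17.18
position: [0.5295, 0.2166, 0.1209]
eef_rot: [[0.003, -0.546, 0.838], [0.0, 0.838, 0.546], [-1.0, -0.001, 0.003]]
force: [-0.6, -0.2, 6.2]
finger_gap: 0.0074
```

>>> play_rows --steps '[{"grip": 0.5, "x": 0, "y": 0, "z": 0.4, "ax": 0, "ay": 0, "az": 0}, {"grip": 0.5, "x": 0, "y": 0, "z": 1, "ax": 0, "ay": 0, "az": 0}, {"grip": 0.5, "x": 0, "y": 0, "z": 2, "ax": 0, "ay": 0, "az": 0}, {"grip": 0.5, "x": 0, "y": 0, "z": 3.5, "ax": 0, "ay": 0, "az": 0}, {"grip": 0.5, "x": 0, "y": 0, "z": 6, "ax": 0, "ay": 0, "az": 0}, {"grip": 0.5, "x": 0, "y": 0, "z": 9, "ax": 0, "ay": 0, "az": 0}, {"grip": 0.5, "x": 0, "y": 0, "z": 12, "ax": 0, "ay": 0, "az": 0}, {"grip": 0.5, "x": 0, "y": 0, "z": 15, "ax": 0, "ay": 0, "az": 0}, {"grip": 0.5, "x": 0, "y": 0, "z": 16, "ax": 0, "ay": 0, "az": 0}, {"grip": 0.5, "x": 0, "y": 0, "z": 16, "ax": 0, "ay": 0, "az": 0}, {"grip": 0.5, "x": 0, "y": 0, "z": 16, "ax": 0, "ay": 0, "az": 0}]'

```text
time: 18.1
position: [0.5282, 0.2164, 0.279]
eef_rot: [[0.0, -0.547, 0.837], [-0.0, 0.837, 0.547], [-1.0, -0.0, 0.0]]
force: [0.2, 0.3, -3.6]
finger_gap: 0.0076
```

Run:
```python
from h import *
s=st(); c=snap("wrist","w7"); W=pts(c)
z=s["position"][2]+.005
rimlocal(c,z,np.array([.4964,.2655]),33.1,tol=.012)
# tilt of the held bin: fit plane to rim points
P=W.reshape(-1,3);P=P[np.isfinite(P[:,0])];P=P[(abs(P[:,2]-z)<.02)&(np.hypot(P[:,0]-.4964,P[:,1]-.2655)<.1)]
A=np.c_[P[:,:2]-[.4964,.2655],np.ones(len(P))]; print(len(P),np.linalg.lstsq(A,P[:,2],rcond=None)[0])
c2=snap("scene","s1")
```

```text
t 18.1 pos [0.5282 0.2164 0.279 ] yaw_y 123.13 down [ 0. -0. -1.] q [ 14.9  20.   -4.9  65.1  -0.  -18.3] F [ 0.2  0.3 -3.6] gap 0.0076
z 0.283976014630081 n 20637 len 70.6 wid 115.3 centre [0.4613 0.2429] side slopes deg 0.13 0.02
26871 [ 0.05984894 -0.03718866  0.28019196]
```

View pics/w7.png

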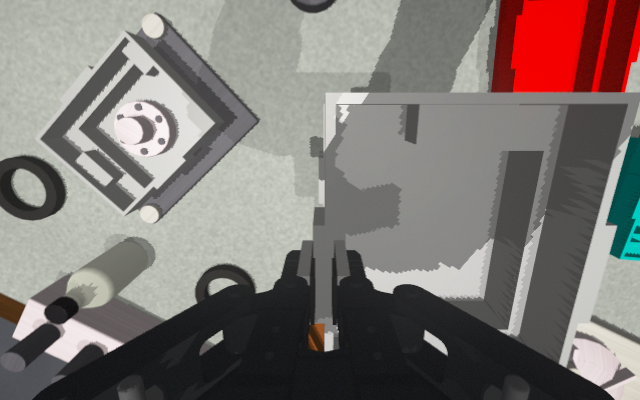

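The wrist view shows one bin held by its lug at (325,270), and bin0 with its cover at (145,128). I'll check the held bin's tilt and where it sits in the jaws.

```bash
cat >> h.py <<'E'
def held(tag):
    """held bin in tool-yaw axes: bx=tool z dir, by=tool y dir; origin TCP (call with wrist npz and current state)"""
    c=np.load(tag+".npz"); s=st(); r=np.array(s["eef_rot"]); p=np.array(s["position"])
    P=pts(c).reshape(-1,3); P=P[np.isfinite(P[:,0])]
    L=np.c_[(P-p)@r[:,2],(P-p)@r[:,1],P[:,2]-p[2]]*1000
    L=L[(abs(L[:,2])<18)&(L[:,0]>-90)&(L[:,0]<-40)&(L[:,1]>-15)&(L[:,1]<130)]
    e=L[(L[:,1]>10)&(L[:,1]<110)]
    for y in(20,50,80,105):
        q=e[(abs(e[:,1]-y)<6)]; x0=np.percentile(q[:,0],1); q=q[q[:,0]<x0+5]; print("y",y,"end x",x0.round(1),"z",np.median(q[:,2]).round(1))
    for x in(-70,-60,-50):
        q=L[abs(L[:,0]-x)<3]; q=q[(q[:,1]>100)|(q[:,1]<10)]; print("x",x,"sides",np.percentile(q[:,1],[1,99]).round(1),"z",np.median(q[q[:,1]>100][:,2]).round(1),np.median(q[q[:,1]<10][:,2]).round(1))
E
python3 - <<'E'
from h import *
held("w7")
E
```

```text
t 18.2 pos [0.5272 0.2161 0.2772] yaw_y 123.13 down [-0.003 -0.001 -1.   ] q [ 14.9  20.1  -5.1  65.1  -0.  -18.3] F [ 0.4  0.7 -2.9] gap 0.0074
y 20 end x -76.0 z 5.2
y 50 end x -76.0 z 5.0
y 80 end x -76.0 z 5.1
y 105 end x -76.3 z 5.2
x -70 sides [  0.4 116.4] z -0.8 5.3
x -60 sides [  0.5 116.1] z -2.2 5.5
x -50 sides [  0.5 116.2] z -2.4 5.3
```

The held bin is level. Its rim sits 5 mm above the TCP and its centre is 58.4 mm along the tool's y axis. I'll carry it to the stack, turned −47.85°.

>>> play_rows --steps '[{"grip": 0.5, "x": 0.3, "y": -1.5, "z": 0, "ax": 0, "ay": 0, "az": -0.06}, {"grip": 0.5, "x": 0.9, "y": -4, "z": 0, "ax": 0, "ay": 0, "az": -0.15}, {"grip": 0.5, "x": 1.6, "y": -7, "z": 0, "ax": 0, "ay": 0, "az": -0.25}, {"grip": 0.5, "x": 2.3, "y": -10, "z": 0, "ax": 0, "ay": 0, "az": -0.35}, {"grip": 0.5, "x": 3, "y": -13, "z": 0, "ax": 0, "ay": 0, "az": -0.45}, {"grip": 0.5, "x": 3.7, "y": -16, "z": 0, "ax": 0, "ay": 0, "az": -0.55}, {"grip": 0.5, "x": 4.4, "y": -19, "z": 0, "ax": 0, "ay": 0, "az": -0.65}, {"grip": 0.5, "x": 5.1, "y": -22, "z": 0, "ax": 0, "ay": 0, "az": -0.73}, {"grip": 0.5, "x": 5.5, "y": -24.5, "z": 0, "ax": 0, "ay": 0, "az": -0.8}, {"grip": 0.5, "x": 5.76, "y": -25.67, "z": 0, "ax": 0, "ay": 0, "az": -0.835}, {"grip": 0.5, "x": 5.76, "y": -25.67, "z": 0, "ax": 0, "ay": 0, "az": -0.835}, {"grip": 0.5, "x": 5.76, "y": -25.67, "z": -3, "ax": 0, "ay": 0, "az": -0.835}, {"grip": 0.5, "x": 5.76, "y": -25.67, "z": -7, "ax": 0, "ay": 0, "az": -0.835}, {"grip": 0.5, "x": 5.76, "y": -25.67, "z": -11, "ax": 0, "ay": 0, "az": -0.835}, {"grip": 0.5, "x": 5.76, "y": -25.67, "z": -13.5, "ax": 0, "ay": 0, "az": -0.835}, {"grip": 0.5, "x": 5.76, "y": -25.67, "z": -13.5, "ax": 0, "ay": 0, "az": -0.835}, {"grip": 0.5, "x": 5.76, "y": -25.67, "z": -13.5, "ax": 0, "ay": 0, "az": -0.835}, {"grip": 0.5, "x": 5.76, "y": -25.67, "z": -13.5, "ax": 0, "ay": 0, "az": -0.835}]'

```text
time: 19.7
position: [0.5868, -0.0396, 0.1456]
eef_rot: [[0.001, 0.253, 0.968], [0.0, 0.968, -0.253], [-1.0, 0.0, 0.001]]
force: [-0.4, -0.2, -1.8]
finger_gap: 0.0072
```

Run:
```python
from h import *
st(); c=snap("wrist","w8")
x=c["frame"]; t=snap("top","t5")["frame"]
cv2.imwrite("pics/w8t.png",np.vstack([cv2.resize(x[:,:],(512,320)),cv2.resize(t[130:240,200:376],(512,320),interpolation=cv2.INTER_CUBIC)]))
```

```text
t 19.7 pos [ 0.5868 -0.0396  0.1456] yaw_y 75.36 down [ 0.001  0.    -1.   ] q [-11.1  27.6 -13.8  48.6   0.    3.6] F [-0.4 -0.2 -1.8] gap 0.0072
```

View pics/w8t.png

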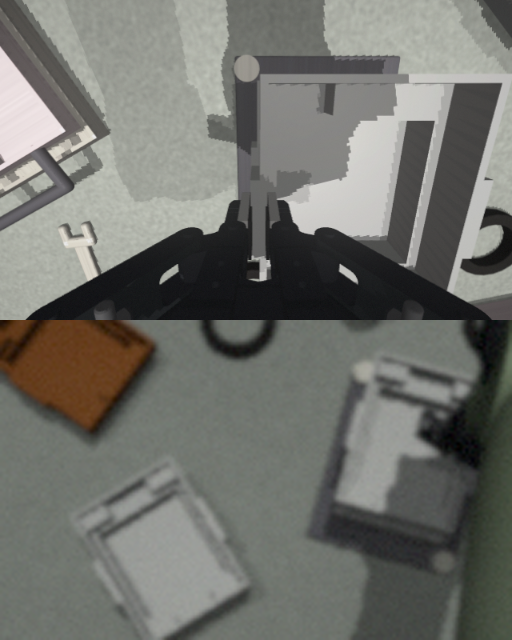

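The held bin hovers over bin0 with its two-ledge end at the far side, which is right. The remaining pile stays put. Lowering it slowly.

>>> play_rows --steps '[{"grip": 0.5, "x": 0, "y": 0, "z": -0.6, "ax": 0, "ay": 0, "az": 0}, {"grip": 0.5, "x": 0, "y": 0, "z": -1.2, "ax": 0, "ay": 0, "az": 0}, {"grip": 0.5, "x": 0, "y": 0, "z": -1.6, "ax": 0, "ay": 0, "az": 0}, {"grip": 0.5, "x": 0, "y": 0, "z": -2, "ax": 0, "ay": 0, "az": 0}, {"grip": 0.5, "x": 0, "y": 0, "z": -2.3, "ax": 0, "ay": 0, "az": 0}, {"grip": 0.5, "x": 0, "y": 0, "z": -2.5, "ax": 0, "ay": 0, "az": 0}, {"grip": 0.5, "x": 0, "y": 0, "z": -2.7, "ax": 0, "ay": 0, "az": 0}, {"grip": 0.5, "x": 0, "y": 0, "z": -2.7, "ax": 0, "ay": 0, "az": 0}, {"grip": 0.5, "x": 0, "y": 0, "z": -2.7, "ax": 0, "ay": 0, "az": 0}, {"grip": 0.5, "x": 0, "y": 0, "z": -2.7, "ax": 0, "ay": 0, "az": 0}]'

```text
time: 20.63
position: [0.5856, -0.0404, 0.1187]
eef_rot: [[0.0, 0.254, 0.967], [-0.0, 0.967, -0.254], [-1.0, -0.0, 0.0]]
force: [-5.5, 0.3, 9.6]
finger_gap: 0.0071
```

>>> play_rows --steps '[{"grip": 3.6, "x": 0, "y": 0, "z": 0, "ax": 0, "ay": 0, "az": 0}, {"grip": 3.6, "x": 0, "y": 0, "z": 0, "ax": 0, "ay": 0, "az": 0}, {"grip": 3.6, "x": 0, "y": 0, "z": 0, "ax": 0, "ay": 0, "az": 0}, {"grip": 3.6, "x": 0, "y": 0, "z": 0, "ax": 0, "ay": 0, "az": 0}, {"grip": 3.6, "x": 0, "y": 0, "z": 1, "ax": 0, "ay": 0, "az": 0}, {"grip": 3.6, "x": 0, "y": 0, "z": 4, "ax": 0, "ay": 0, "az": 0}, {"grip": 3.6, "x": 0, "y": 0, "z": 8, "ax": 0, "ay": 0, "az": 0}, {"grip": 3.6, "x": 0, "y": 0, "z": 12, "ax": 0, "ay": 0, "az": 0}, {"grip": 5, "x": 0, "y": 0, "z": 16, "ax": 0, "ay": 0, "az": 0}, {"grip": 5, "x": 0, "y": 0, "z": 17.3, "ax": 0, "ay": 0, "az": 0}, {"grip": 5, "x": 0, "y": 0, "z": 17.3, "ax": 0, "ay": 0, "az": 0}, {"grip": 5, "x": 0, "y": 0, "z": 17.3, "ax": 0, "ay": 0, "az": 0}]' --grip_force 40

```text
time: 21.63
position: [0.5865, -0.0403, 0.2916]
eef_rot: [[0.003, 0.254, 0.967], [-0.0, 0.967, -0.254], [-1.0, 0.0, 0.003]]
force: [0.2, 0.9, -0.5]
finger_gap: 0.0499
```

```bash
cat >> h.py <<'E'
def level(c,z,cen,yaw):
    """heights of the rim at both ends/sides"""
    W=pts(c); P=W.reshape(-1,3); P=P[np.isfinite(P[:,0])]; P=P[abs(P[:,2]-z)<.012]
    a=np.radians(yaw); ex=np.array([np.cos(a),np.sin(a)]); ey=np.array([-ex[1],ex[0]])
    l=np.c_[(P[:,:2]-cen)@ex,(P[:,:2]-cen)@ey]*1000
    f=lambda k:(int(k.sum()),np.round(np.median(P[k,2]),4) if k.sum() else None)
    print("+x",f((l[:,0]>71)&(l[:,0]<76)&(abs(l[:,1])<50)),"-x",f((l[:,0]<-71)&(l[:,0]>-76)&(abs(l[:,1])<50)),"+y",f((l[:,1]>54)&(l[:,1]<58)&(abs(l[:,0])<70)),"-y",f((l[:,1]<-54)&(l[:,1]>-58)&(abs(l[:,0])<70)))
E
python3 - <<'E'
from h import *
st(); c=snap("wrist","w9"); ce=rimlocal(c,.122,np.array([.601,.0163]),-14.75); level(c,.122,ce,-14.75)
t=snap("top","t6"); bosses(t); rimlocal(t,.092,np.array([.4964,.2655]),33.1,tol=.012)
E
```

```text
t 21.63 pos [ 0.5865 -0.0403  0.2916] yaw_y 75.29 down [ 0.003 -0.    -1.   ] q [-11.1  21.4  -1.   67.5   0.    3.6] F [ 0.2  0.9 -0.5] gap 0.0499
z 0.122 n 3466 len 151.6 wid 115.7 centre [0.5996 0.0175] side slopes deg 0.01 -0.04
+x (635, np.float64(0.1205)) -x (598, np.float64(0.1223)) +y (815, np.float64(0.1221)) -y (598, np.float64(0.1225))
px [456.6 215.5] n 82 box [10 10] z 0.0817 xy [ 0.49   -0.3283] circ xy [ 0.4901 -0.328 ]
px [464.1 243.2] n 83 box [11 10] z 0.0821 xy [ 0.4094 -0.3484] circ xy [ 0.4096 -0.3484]
z 0.092 n 513 len 151.8 wid 115.6 centre [0.4959 0.2657] side slopes deg 0.05 0.01
```

Bin3 sits level on bin0 with its rim at 0.122 as expected. Back to the tray for the next cover.

>>> play_rows --steps '[{"grip": 5, "x": -0.5, "y": -1.5, "z": 0, "ax": 0, "ay": 0, "az": -0.11}, {"grip": 5, "x": -1.5, "y": -4.5, "z": 0, "ax": 0, "ay": 0, "az": -0.22}, {"grip": 5, "x": -2.6, "y": -8, "z": 0, "ax": 0, "ay": 0, "az": -0.34}, {"grip": 5, "x": -3.8, "y": -11.5, "z": 0, "ax": 0, "ay": 0, "az": -0.46}, {"grip": 5, "x": -5, "y": -15, "z": 0, "ax": 0, "ay": 0, "az": -0.58}, {"grip": 5, "x": -6.2, "y": -18.5, "z": -1, "ax": 0, "ay": 0, "az": -0.7}, {"grip": 5, "x": -7.4, "y": -22, "z": -3, "ax": 0, "ay": 0, "az": -0.82}, {"grip": 5, "x": -8.5, "y": -25.5, "z": -5, "ax": 0, "ay": 0, "az": -0.94}, {"grip": 5, "x": -9.2, "y": -27.8, "z": -5.5, "ax": 0, "ay": 0, "az": -1.04}, {"grip": 5, "x": -9.56, "y": -28.8, "z": -5.5, "ax": 0, "ay": 0, "az": -1.08}, {"grip": 5, "x": -9.56, "y": -28.8, "z": -5.5, "ax": 0, "ay": 0, "az": -1.08}, {"grip": 5, "x": -9.56, "y": -28.8, "z": -5.5, "ax": 0, "ay": 0, "az": -1.08}, {"grip": 5, "x": -9.56, "y": -28.8, "z": -5.5, "ax": 0, "ay": 0, "az": -1.08}, {"grip": 5, "x": -9.56, "y": -28.8, "z": -5.5, "ax": 0, "ay": 0, "az": -1.08}]' --grip_force 40

```text
time: 22.9
position: [0.4912, -0.3268, 0.2358]
eef_rot: [[0.001, 0.972, 0.235], [-0.0, 0.235, -0.972], [-1.0, 0.001, 0.0]]
force: [-0.3, 0.3, 0.5]
finger_gap: 0.0498
```

Run:
```python
from h import *
st(); c=snap("wrist","w10"); bosses(c)
```

```text
t 22.9 pos [ 0.4912 -0.3268  0.2358] yaw_y 13.58 down [ 0.001 -0.    -1.   ] q [-40.8  23.4  -6.2  60.4   0.   35.6] F [-0.3  0.3  0.5] gap 0.0498
px [222.6  98.1] n 1075 box [38 37] z 0.0832 xy [ 0.3903 -0.2681] circ xy [ 0.3906 -0.2675]
px [231.8 192.5] n 829 box [33 32] z 0.0831 xy [ 0.4106 -0.3482] circ xy [ 0.4107 -0.3476]
px [321.7 191. ] n 797 box [32 31] z 0.0833 xy [ 0.4908 -0.3273] circ xy [ 0.4909 -0.3271]
```

>>> play_rows --steps '[{"grip": 5, "x": 0, "y": 0.07, "z": -3, "ax": 0, "ay": 0, "az": 0}, {"grip": 5, "x": 0, "y": 0.07, "z": -7, "ax": 0, "ay": 0, "az": 0}, {"grip": 5, "x": 0, "y": 0.07, "z": -11, "ax": 0, "ay": 0, "az": 0}, {"grip": 5, "x": 0, "y": 0.07, "z": -13.5, "ax": 0, "ay": 0, "az": 0}, {"grip": 5, "x": 0, "y": 0.07, "z": -15, "ax": 0, "ay": 0, "az": 0}, {"grip": 5, "x": 0, "y": 0.07, "z": -15.5, "ax": 0, "ay": 0, "az": 0}, {"grip": 5, "x": 0, "y": 0.07, "z": -15.5, "ax": 0, "ay": 0, "az": 0}, {"grip": 2.5, "x": 0, "y": 0.07, "z": -15.5, "ax": 0, "ay": 0, "az": 0}, {"grip": 2.5, "x": 0, "y": 0.07, "z": -15.5, "ax": 0, "ay": 0, "az": 0}, {"grip": 2.5, "x": 0, "y": 0.07, "z": -15.5, "ax": 0, "ay": 0, "az": 0}, {"grip": 2.5, "x": 0, "y": 0.07, "z": -15.5, "ax": 0, "ay": 0, "az": 0}, {"grip": 2.5, "x": 0, "y": 0.07, "z": -15.5, "ax": 0, "ay": 0, "az": 0}, {"grip": 2.5, "x": 0, "y": 0.07, "z": -14, "ax": 0, "ay": 0, "az": 0}, {"grip": 2.5, "x": 0, "y": 0.07, "z": -11, "ax": 0, "ay": 0, "az": 0}, {"grip": 2.5, "x": 0, "y": 0.07, "z": -7, "ax": 0, "ay": 0, "az": 0}, {"grip": 2.5, "x": 0, "y": 0.07, "z": -3, "ax": 0, "ay": 0, "az": 0}, {"grip": 2.5, "x": 0, "y": 0.07, "z": 0, "ax": 0, "ay": 0, "az": 0}, {"grip": 2.5, "x": 0, "y": 0.07, "z": 0.5, "ax": 0, "ay": 0, "az": 0}, {"grip": 2.5, "x": 0, "y": 0.07, "z": 0.5, "ax": 0, "ay": 0, "az": 0}]'

```text
time: 24.53
position: [0.4915, -0.3286, 0.2432]
eef_rot: [[0.004, 0.973, 0.232], [-0.004, 0.232, -0.973], [-1.0, 0.003, 0.005]]
force: [0.9, 0.3, -2.8]
finger_gap: 0.0286
```

>>> play_rows --steps '[{"grip": 2.5, "x": 0.5, "y": 1.5, "z": 0, "ax": 0, "ay": 0, "az": 0}, {"grip": 2.5, "x": 1.4, "y": 4.5, "z": 0, "ax": 0, "ay": 0, "az": 0}, {"grip": 2.5, "x": 2.6, "y": 8, "z": 0, "ax": 0, "ay": 0, "az": 0}, {"grip": 2.5, "x": 3.8, "y": 12, "z": 0, "ax": 0, "ay": 0, "az": 0}, {"grip": 2.5, "x": 5, "y": 16, "z": 0, "ax": 0, "ay": 0, "az": 0}, {"grip": 2.5, "x": 6.3, "y": 20, "z": 0, "ax": 0, "ay": 0, "az": 0}, {"grip": 2.5, "x": 7.5, "y": 24, "z": 0, "ax": 0, "ay": 0, "az": 0}, {"grip": 2.5, "x": 8.8, "y": 28, "z": 0, "ax": 0, "ay": 0, "az": 0}, {"grip": 2.5, "x": 9.9, "y": 31.5, "z": 0, "ax": 0, "ay": 0, "az": 0}, {"grip": 2.5, "x": 10.6, "y": 33.7, "z": 0, "ax": 0, "ay": 0, "az": 0}, {"grip": 2.5, "x": 10.9, "y": 34.5, "z": 0, "ax": 0, "ay": 0, "az": 0}, {"grip": 2.5, "x": 10.9, "y": 34.5, "z": -2, "ax": 0, "ay": 0, "az": 0}, {"grip": 2.5, "x": 10.9, "y": 34.5, "z": -5, "ax": 0, "ay": 0, "az": 0}, {"grip": 2.5, "x": 10.9, "y": 34.5, "z": -8, "ax": 0, "ay": 0, "az": 0}, {"grip": 2.5, "x": 10.9, "y": 34.5, "z": -11, "ax": 0, "ay": 0, "az": 0}, {"grip": 2.5, "x": 10.9, "y": 34.5, "z": -12.5, "ax": 0, "ay": 0, "az": 0}, {"grip": 2.5, "x": 10.9, "y": 34.5, "z": -13.3, "ax": 0, "ay": 0, "az": 0}, {"grip": 2.5, "x": 10.9, "y": 34.5, "z": -13.3, "ax": 0, "ay": 0, "az": 0}, {"grip": 2.5, "x": 10.9, "y": 34.5, "z": -13.3, "ax": 0, "ay": 0, "az": 0}]'

```text
time: 26.12
position: [0.5981, 0.0167, 0.1061]
eef_rot: [[-0.002, 0.973, 0.231], [-0.0, 0.231, -0.973], [-1.0, -0.002, -0.0]]
force: [-0.0, -0.1, -1.6]
finger_gap: 0.0285
```

>>> play_rows --steps '[{"grip": 4.5, "x": 0, "y": 0, "z": 0, "ax": 0, "ay": 0, "az": 0}, {"grip": 4.5, "x": 0, "y": 0, "z": 0, "ax": 0, "ay": 0, "az": 0}, {"grip": 4.5, "x": 0, "y": 0, "z": 0, "ax": 0, "ay": 0, "az": 0}, {"grip": 4.5, "x": 0, "y": 0, "z": 0.5, "ax": 0, "ay": 0, "az": 0}, {"grip": 4.5, "x": 0, "y": 0, "z": 3, "ax": 0, "ay": 0, "az": 0}, {"grip": 4.5, "x": 0, "y": 0, "z": 7, "ax": 0, "ay": 0, "az": 0}, {"grip": 4.5, "x": 0, "y": 0, "z": 11, "ax": 0, "ay": 0, "az": 0}, {"grip": 4.5, "x": 0, "y": 0, "z": 15, "ax": 0, "ay": 0, "az": 0}, {"grip": 4.5, "x": 0, "y": 0, "z": 18.3, "ax": 0, "ay": 0, "az": 0}, {"grip": 4.5, "x": 0, "y": 0, "z": 18.3, "ax": 0, "ay": 0, "az": 0}, {"grip": 4.5, "x": 0, "y": 0, "z": 18.3, "ax": 0, "ay": 0, "az": 0}]'

```text
time: 27.03
position: [0.6008, 0.0174, 0.2934]
eef_rot: [[0.006, 0.973, 0.232], [-0.001, 0.232, -0.973], [-1.0, 0.006, 0.002]]
force: [0.5, -0.7, -0.6]
finger_gap: 0.045
```

Run:
```python
from h import *
st(); c=snap("wrist","w11"); bosses(c,.104,.114,(.57,.64,-.02,.06)); ce=rimlocal(c,.122,np.array([.5996,.0175]),-14.75); level(c,.122,ce,-14.75)
```

```text
t 27.03 pos [0.6008 0.0174 0.2934] yaw_y 13.41 down [ 0.006 -0.001 -1.   ] q [-5.4 22.7  1.2 68.1 -0.  71.2] F [ 0.5 -0.7 -0.6] gap 0.045
px [319.8 181.4] n 650 box [29 28] z 0.1093 xy [0.5992 0.018 ] circ xy [0.5992 0.0179]
z 0.122 n 3510 len 151.7 wid 115.8 centre [0.5999 0.0172] side slopes deg 0.01 0.1
+x (741, np.float64(0.1214)) -x (662, np.float64(0.122)) +y (656, np.float64(0.1225)) -y (799, np.float64(0.1217))
```

Cover 2 stands in place: its boss top is at 0.1093, against 0.109 expected, and it is centred. Now the second bin.

>>> play_rows --steps '[{"grip": 3.6, "x": -0.5, "y": 1.2, "z": 0, "ax": 0, "ay": 0, "az": 0.12}, {"grip": 3.6, "x": -1, "y": 2.5, "z": 0, "ax": 0, "ay": 0, "az": 0.24}, {"grip": 3.6, "x": -1.5, "y": 4, "z": 0, "ax": 0, "ay": 0, "az": 0.36}, {"grip": 3.6, "x": -2, "y": 5.5, "z": 0, "ax": 0, "ay": 0, "az": 0.48}, {"grip": 3.6, "x": -2.5, "y": 7, "z": 0, "ax": 0, "ay": 0, "az": 0.6}, {"grip": 3.6, "x": -3, "y": 8.5, "z": 0, "ax": 0, "ay": 0, "az": 0.72}, {"grip": 3.6, "x": -3.5, "y": 10, "z": 0, "ax": 0, "ay": 0, "az": 0.84}, {"grip": 3.6, "x": -4, "y": 11.5, "z": 0, "ax": 0, "ay": 0, "az": 0.96}, {"grip": 3.6, "x": -4.5, "y": 13, "z": 0, "ax": 0, "ay": 0, "az": 1.08}, {"grip": 3.6, "x": -5, "y": 14.5, "z": 0, "ax": 0, "ay": 0, "az": 1.2}, {"grip": 3.6, "x": -5.5, "y": 16, "z": 0, "ax": 0, "ay": 0, "az": 1.32}, {"grip": 3.6, "x": -6, "y": 17, "z": -1, "ax": 0, "ay": 0, "az": 1.44}, {"grip": 3.6, "x": -6.5, "y": 18, "z": -2, "ax": 0, "ay": 0, "az": 1.56}, {"grip": 3.6, "x": -7, "y": 19, "z": -2, "ax": 0, "ay": 0, "az": 1.68}, {"grip": 3.6, "x": -7.1, "y": 19.8, "z": -2, "ax": 0, "ay": 0, "az": 1.8}, {"grip": 3.6, "x": -7.1, "y": 19.95, "z": -2, "ax": 0, "ay": 0, "az": 1.916}, {"grip": 3.6, "x": -7.1, "y": 19.95, "z": -2, "ax": 0, "ay": 0, "az": 1.916}, {"grip": 3.6, "x": -7.1, "y": 19.95, "z": -2, "ax": 0, "ay": 0, "az": 1.916}, {"grip": 3.6, "x": -7.1, "y": 19.95, "z": -2, "ax": 0, "ay": 0, "az": 1.916}]' --grip_force 80

```text
time: 28.67
position: [0.5279, 0.2166, 0.2693]
eef_rot: [[-0.002, -0.545, 0.838], [-0.001, 0.838, 0.545], [-1.0, 0.0, -0.002]]
force: [-0.1, -0.0, 0.6]
finger_gap: 0.0361
```

Run:
```python
from h import *
st(); c=snap("wrist","w12"); ce=rimlocal(c,.092,np.array([.4962,.2656]),33.1); level(c,.092,ce,33.1)
```

```text
t 28.67 pos [0.5279 0.2166 0.2693] yaw_y 123.03 down [-0.002 -0.001 -1.   ] q [ 14.9  20.3  -5.9  63.9  -0.  -18.1] F [-0.1 -0.   0.6] gap 0.0361
z 0.092 n 3203 len 151.6 wid 115.7 centre [0.4963 0.2652] side slopes deg 0.07 -0.03
+x (601, np.float64(0.0903)) -x (520, np.float64(0.0923)) +y (839, np.float64(0.0919)) -y (551, np.float64(0.0925))
```

>>> play_rows --steps '[{"grip": 3.6, "x": 0, "y": 0, "z": -3, "ax": 0, "ay": 0, "az": 0}, {"grip": 3.6, "x": 0, "y": 0, "z": -7, "ax": 0, "ay": 0, "az": 0}, {"grip": 3.6, "x": 0, "y": 0, "z": -11, "ax": 0, "ay": 0, "az": 0}, {"grip": 3.6, "x": 0, "y": 0, "z": -14, "ax": 0, "ay": 0, "az": 0}, {"grip": 3.6, "x": 0, "y": 0, "z": -16, "ax": 0, "ay": 0, "az": 0}, {"grip": 3.6, "x": 0, "y": 0, "z": -17.7, "ax": 0, "ay": 0, "az": 0}, {"grip": 3.6, "x": 0, "y": 0, "z": -18.3, "ax": 0, "ay": 0, "az": 0}, {"grip": 3.6, "x": 0, "y": 0, "z": -18.3, "ax": 0, "ay": 0, "az": 0}, {"grip": 3.6, "x": 0, "y": 0, "z": -18.3, "ax": 0, "ay": 0, "az": 0}, {"grip": 0.5, "x": 0, "y": 0, "z": -18.3, "ax": 0, "ay": 0, "az": 0}, {"grip": 0.5, "x": 0, "y": 0, "z": -18.3, "ax": 0, "ay": 0, "az": 0}, {"grip": 0.5, "x": 0, "y": 0, "z": -18.3, "ax": 0, "ay": 0, "az": 0}, {"grip": 0.5, "x": 0, "y": 0, "z": -18.3, "ax": 0, "ay": 0, "az": 0}, {"grip": 0.5, "x": 0, "y": 0, "z": -18.3, "ax": 0, "ay": 0, "az": 0}, {"grip": 0.5, "x": 0, "y": 0, "z": -18.3, "ax": 0, "ay": 0, "az": 0}]' --grip_force 80

```text
time: 29.97
position: [0.5296, 0.2172, 0.0889]
eef_rot: [[0.003, -0.547, 0.837], [0.0, 0.837, 0.547], [-1.0, -0.001, 0.003]]
force: [-0.6, -1.5, 7.0]
finger_gap: 0.0074
```

>>> play_rows --steps '[{"grip": 0.5, "x": 0, "y": 0, "z": 0.4, "ax": 0, "ay": 0, "az": 0}, {"grip": 0.5, "x": 0, "y": 0, "z": 1, "ax": 0, "ay": 0, "az": 0}, {"grip": 0.5, "x": 0, "y": 0, "z": 2, "ax": 0, "ay": 0, "az": 0}, {"grip": 0.5, "x": 0, "y": 0, "z": 3.5, "ax": 0, "ay": 0, "az": 0}, {"grip": 0.5, "x": 0, "y": 0, "z": 6, "ax": 0, "ay": 0, "az": 0}, {"grip": 0.5, "x": 0, "y": 0, "z": 9, "ax": 0, "ay": 0, "az": 0}, {"grip": 0.5, "x": 0, "y": 0, "z": 12, "ax": 0, "ay": 0, "az": 0}, {"grip": 0.5, "x": 0, "y": 0, "z": 15, "ax": 0, "ay": 0, "az": 0}, {"grip": 0.5, "x": 0, "y": 0, "z": 18, "ax": 0, "ay": 0, "az": 0}, {"grip": 0.5, "x": 0, "y": 0, "z": 20, "ax": 0, "ay": 0, "az": 0}, {"grip": 0.5, "x": 0, "y": 0, "z": 20, "ax": 0, "ay": 0, "az": 0}, {"grip": 0.5, "x": 0, "y": 0, "z": 20, "ax": 0, "ay": 0, "az": 0}, {"grip": 0.5, "x": 0, "y": 0, "z": 20, "ax": 0, "ay": 0, "az": 0}]'

```text
time: 31.05
position: [0.5276, 0.2168, 0.2863]
eef_rot: [[-0.002, -0.547, 0.837], [-0.001, 0.837, 0.547], [-1.0, 0.0, -0.002]]
force: [-1.6, -0.8, -2.5]
finger_gap: 0.0072
```

Run:
```python
from h import *
c=snap("wrist","w13"); held("w13")
```

```text
t 31.1 pos [0.5273 0.2167 0.2857] yaw_y 123.19 down [-0.003 -0.001 -1.   ] q [ 14.9  19.8  -4.1  66.2  -0.  -18.3] F [-1.  -1.2 -2.4] gap 0.0074
y 20 end x -77.0 z 4.3
y 50 end x -77.0 z 4.0
y 80 end x -77.0 z 4.1
y 105 end x -77.3 z 4.2
x -70 sides [  0.6 116.6] z -3.3 4.3
x -60 sides [  0.7 116.3] z -3.3 4.3
x -50 sides [  0.7 116.6] z -3.0 4.4
```

>>> play_rows --steps '[{"grip": 0.5, "x": 0.3, "y": -0.5, "z": 0, "ax": 0, "ay": 0, "az": 0.1}, {"grip": 0.5, "x": 0.7, "y": -1.2, "z": 0, "ax": 0, "ay": 0, "az": 0.22}, {"grip": 0.5, "x": 1.2, "y": -2, "z": 0, "ax": 0, "ay": 0, "az": 0.34}, {"grip": 0.5, "x": 1.7, "y": -2.8, "z": 0, "ax": 0, "ay": 0, "az": 0.46}, {"grip": 0.5, "x": 2.2, "y": -3.6, "z": 0, "ax": 0, "ay": 0, "az": 0.58}, {"grip": 0.5, "x": 2.7, "y": -4.5, "z": 0, "ax": 0, "ay": 0, "az": 0.7}, {"grip": 0.5, "x": 3.2, "y": -5.4, "z": 0, "ax": 0, "ay": 0, "az": 0.82}, {"grip": 0.5, "x": 3.7, "y": -6.3, "z": 0, "ax": 0, "ay": 0, "az": 0.94}, {"grip": 0.5, "x": 4.2, "y": -7.2, "z": 0, "ax": 0, "ay": 0, "az": 1.06}, {"grip": 0.5, "x": 4.7, "y": -8.1, "z": 0, "ax": 0, "ay": 0, "az": 1.18}, {"grip": 0.5, "x": 5.2, "y": -9, "z": 0, "ax": 0, "ay": 0, "az": 1.3}, {"grip": 0.5, "x": 5.7, "y": -9.9, "z": 0, "ax": 0, "ay": 0, "az": 1.42}, {"grip": 0.5, "x": 6.2, "y": -10.8, "z": 0, "ax": 0, "ay": 0, "az": 1.54}, {"grip": 0.5, "x": 6.7, "y": -11.6, "z": 0, "ax": 0, "ay": 0, "az": 1.66}, {"grip": 0.5, "x": 7.2, "y": -12.3, "z": 0, "ax": 0, "ay": 0, "az": 1.78}, {"grip": 0.5, "x": 7.7, "y": -13, "z": 0, "ax": 0, "ay": 0, "az": 1.9}, {"grip": 0.5, "x": 8.1, "y": -13.6, "z": 0, "ax": 0, "ay": 0, "az": 2.02}, {"grip": 0.5, "x": 8.4, "y": -14, "z": 0, "ax": 0, "ay": 0, "az": 2.14}, {"grip": 0.5, "x": 8.51, "y": -14.27, "z": 0, "ax": 0, "ay": 0, "az": 2.25}, {"grip": 0.5, "x": 8.51, "y": -14.27, "z": 0, "ax": 0, "ay": 0, "az": 2.305}]'

```text
time: 32.77
position: [0.6128, 0.0737, 0.2849]
eef_rot: [[-0.004, -0.251, -0.968], [0.0, -0.968, 0.251], [-1.0, 0.001, 0.004]]
force: [0.4, 0.4, -2.0]
finger_gap: 0.0074
```

>>> play_rows --steps '[{"grip": 0.5, "x": 0, "y": 0, "z": -2, "ax": 0, "ay": 0, "az": 0}, {"grip": 0.5, "x": 0, "y": 0, "z": -5, "ax": 0, "ay": 0, "az": 0}, {"grip": 0.5, "x": 0, "y": 0, "z": -8, "ax": 0, "ay": 0, "az": 0}, {"grip": 0.5, "x": 0, "y": 0, "z": -9, "ax": 0, "ay": 0, "az": 0}, {"grip": 0.5, "x": 0, "y": 0, "z": -9, "ax": 0, "ay": 0, "az": 0}, {"grip": 0.5, "x": 0, "y": 0, "z": -9, "ax": 0, "ay": 0, "az": 0}, {"grip": 0.5, "x": 0, "y": 0, "z": -9, "ax": 0, "ay": 0, "az": 0}]'

```text
time: 33.35
position: [0.6144, 0.0743, 0.1986]
eef_rot: [[0.002, -0.255, -0.967], [0.0, -0.967, 0.255], [-1.0, -0.001, -0.002]]
force: [0.4, -0.8, -1.8]
finger_gap: 0.0074
```

Run:
```python
from h import *
c=snap("wrist","w14"); held("w14")
```

```text
t 33.4 pos [0.6147 0.0743 0.1991] yaw_y -104.74 down [ 0.003  0.    -1.   ] q [ 1.000e-01  2.790e+01 -4.700e+00  5.730e+01  0.000e+00 -1.652e+02] F [ 0.3 -0.9 -2.2] gap 0.0069
y 20 end x -78.1 z 3.1
y 50 end x -78.0 z 2.8
y 80 end x -78.0 z 2.8
y 105 end x -78.3 z 2.8
x -70 sides [  0.4 116. ] z -4.1 3.3
x -60 sides [  0.4 116.2] z -4.0 3.1
x -50 sides [  0.4 116.2] z -3.9 3.1
```

View pics/w14.png

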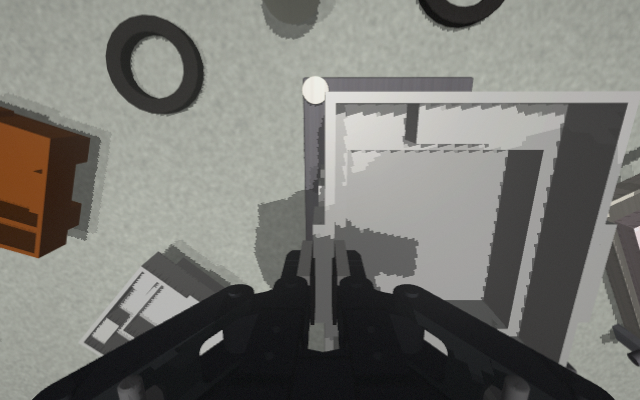

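The second bin hovers over the stack with its single-ledge end at the far side. Its centre is within 2 mm of the stack's, and the last pile bin is at the lower left. Lowering it slowly with a 1 mm correction.

>>> play_rows --steps '[{"grip": 0.5, "x": -0.1, "y": 0, "z": -0.6, "ax": 0, "ay": 0, "az": 0}, {"grip": 0.5, "x": -0.1, "y": 0, "z": -1.2, "ax": 0, "ay": 0, "az": 0}, {"grip": 0.5, "x": -0.1, "y": 0, "z": -1.7, "ax": 0, "ay": 0, "az": 0}, {"grip": 0.5, "x": -0.1, "y": 0, "z": -2.1, "ax": 0, "ay": 0, "az": 0}, {"grip": 0.5, "x": -0.1, "y": 0, "z": -2.4, "ax": 0, "ay": 0, "az": 0}, {"grip": 0.5, "x": -0.1, "y": 0, "z": -2.7, "ax": 0, "ay": 0, "az": 0}, {"grip": 0.5, "x": -0.1, "y": 0, "z": -2.9, "ax": 0, "ay": 0, "az": 0}, {"grip": 0.5, "x": -0.1, "y": 0, "z": -2.9, "ax": 0, "ay": 0, "az": 0}, {"grip": 0.5, "x": -0.1, "y": 0, "z": -2.9, "ax": 0, "ay": 0, "az": 0}, {"grip": 0.5, "x": -0.1, "y": 0, "z": -2.9, "ax": 0, "ay": 0, "az": 0}]'

```text
time: 34.23
position: [0.6124, 0.0744, 0.1689]
eef_rot: [[0.0, -0.254, -0.967], [0.0, -0.967, 0.254], [-1.0, -0.0, -0.0]]
force: [-2.9, 0.9, 5.2]
finger_gap: 0.0074
```

>>> play_rows --steps '[{"grip": 3.6, "x": 0, "y": 0, "z": 0, "ax": 0, "ay": 0, "az": 0}, {"grip": 3.6, "x": 0, "y": 0, "z": 0, "ax": 0, "ay": 0, "az": 0}, {"grip": 3.6, "x": 0, "y": 0, "z": 0, "ax": 0, "ay": 0, "az": 0}, {"grip": 3.6, "x": 0, "y": 0, "z": 0, "ax": 0, "ay": 0, "az": 0}, {"grip": 3.6, "x": 0, "y": 0, "z": 1, "ax": 0, "ay": 0, "az": 0}, {"grip": 3.6, "x": 0, "y": 0, "z": 4, "ax": 0, "ay": 0, "az": 0}, {"grip": 3.6, "x": 0, "y": 0, "z": 8, "ax": 0, "ay": 0, "az": 0}, {"grip": 3.6, "x": 0, "y": 0, "z": 12, "ax": 0, "ay": 0, "az": 0}, {"grip": 5, "x": 0, "y": 0, "z": 16, "ax": 0, "ay": 0, "az": 0}, {"grip": 5, "x": 0, "y": 0, "z": 17.2, "ax": 0, "ay": 0, "az": 0}, {"grip": 5, "x": 0, "y": 0, "z": 17.2, "ax": 0, "ay": 0, "az": 0}, {"grip": 5, "x": 0, "y": 0, "z": 17.2, "ax": 0, "ay": 0, "az": 0}]' --grip_force 40

```text
time: 35.23
position: [0.6129, 0.0743, 0.3417]
eef_rot: [[0.003, -0.255, -0.967], [-0.0, -0.967, 0.255], [-1.0, -0.001, -0.003]]
force: [-0.2, 0.3, -0.5]
finger_gap: 0.0499
```

Run:
```python
from h import *
st(); c=snap("wrist","w15"); ce=rimlocal(c,.172,np.array([.6005,.017]),165.25); level(c,.172,ce,165.25)
t=snap("top","t7"); bosses(t); rimlocal(t,.06,np.array([.4964,.2655]),33.1,tol=.012)
```

```text
t 35.23 pos [0.6129 0.0743 0.3417] yaw_y -104.75 down [ 0.003 -0.    -1.   ] q [ 1.000e-01  2.400e+01  1.000e+01  7.590e+01 -0.000e+00 -1.652e+02] F [-0.2  0.3 -0.5] gap 0.0499
z 0.172 n 3385 len 151.7 wid 115.1 centre [0.6001 0.0169] side slopes deg 0.1 -0.04
+x (615, np.float64(0.1704)) -x (593, np.float64(0.1723)) +y (594, np.float64(0.1721)) -y (559, np.float64(0.1723))
px [461.5 244. ] n 80 box [10 10] z 0.0823 xy [ 0.4068 -0.3404] circ xy [ 0.4066 -0.3404]
px [436.7 249.7] n 84 box [10 10] z 0.0819 xy [ 0.389  -0.2672] circ xy [ 0.3885 -0.2675]
z 0.06 n 462 len 152.1 wid 115.2 centre [0.496  0.2656] side slopes deg 0.05 -0.06
```

The stack is level with its rim at 0.172. One remaining cover was knocked about 8 mm but still stands in its cell. Back to the tray with the jaws turned −62°, which is the same grasp a half turn round.

>>> play_rows --steps '[{"grip": 5, "x": -1, "y": -1.5, "z": 0, "ax": 0, "ay": 0, "az": -0.09}, {"grip": 5, "x": -2.5, "y": -4, "z": 0, "ax": 0, "ay": 0, "az": -0.18}, {"grip": 5, "x": -4.5, "y": -7, "z": 0, "ax": 0, "ay": 0, "az": -0.27}, {"grip": 5, "x": -6.5, "y": -10, "z": 0, "ax": 0, "ay": 0, "az": -0.36}, {"grip": 5, "x": -8.5, "y": -13, "z": -1, "ax": 0, "ay": 0, "az": -0.46}, {"grip": 5, "x": -10.5, "y": -16, "z": -2, "ax": 0, "ay": 0, "az": -0.56}, {"grip": 5, "x": -12.5, "y": -19, "z": -4, "ax": 0, "ay": 0, "az": -0.66}, {"grip": 5, "x": -14.5, "y": -22, "z": -6, "ax": 0, "ay": 0, "az": -0.76}, {"grip": 5, "x": -16.5, "y": -25, "z": -8, "ax": 0, "ay": 0, "az": -0.86}, {"grip": 5, "x": -18.5, "y": -28, "z": -9.5, "ax": 0, "ay": 0, "az": -0.95}, {"grip": 5, "x": -20.3, "y": -31, "z": -10.5, "ax": 0, "ay": 0, "az": -1.02}, {"grip": 5, "x": -21.6, "y": -33.2, "z": -10.5, "ax": 0, "ay": 0, "az": -1.06}, {"grip": 5, "x": -22.26, "y": -34.13, "z": -10.5, "ax": 0, "ay": 0, "az": -1.08}, {"grip": 5, "x": -22.26, "y": -34.13, "z": -10.5, "ax": 0, "ay": 0, "az": -1.08}, {"grip": 5, "x": -22.26, "y": -34.13, "z": -10.5, "ax": 0, "ay": 0, "az": -1.08}, {"grip": 5, "x": -22.26, "y": -34.13, "z": -10.5, "ax": 0, "ay": 0, "az": -1.08}]' --grip_force 40

```text
time: 36.67
position: [0.3902, -0.266, 0.235]
eef_rot: [[-0.0, -0.973, -0.233], [0.001, -0.233, 0.973], [-1.0, -0.0, 0.001]]
force: [0.7, 0.4, 0.4]
finger_gap: 0.0497
```

Run:
```python
from h import *
st(); c=snap("wrist","w16"); bosses(c)
```

```text
t 36.67 pos [ 0.3902 -0.266   0.235 ] yaw_y -166.54 down [-0.     0.001 -1.   ] q [ -43.3   11.2  -23.5   55.3    0.  -146.7] F [0.7 0.4 0.4] gap 0.0497
px [325.1 102.3] n 981 box [35 36] z 0.0833 xy [ 0.4072 -0.341 ] circ xy [ 0.4067 -0.3411]
px [325.6 187.2] n 805 box [32 32] z 0.0833 xy [ 0.3892 -0.2691] circ xy [ 0.3892 -0.2693]
```

>>> play_rows --steps '[{"grip": 5, "x": -0.07, "y": -0.05, "z": -3, "ax": 0, "ay": 0, "az": 0}, {"grip": 5, "x": -0.07, "y": -0.05, "z": -7, "ax": 0, "ay": 0, "az": 0}, {"grip": 5, "x": -0.07, "y": -0.05, "z": -11, "ax": 0, "ay": 0, "az": 0}, {"grip": 5, "x": -0.07, "y": -0.05, "z": -13.5, "ax": 0, "ay": 0, "az": 0}, {"grip": 5, "x": -0.07, "y": -0.05, "z": -15, "ax": 0, "ay": 0, "az": 0}, {"grip": 5, "x": -0.07, "y": -0.05, "z": -15.5, "ax": 0, "ay": 0, "az": 0}, {"grip": 5, "x": -0.07, "y": -0.05, "z": -15.5, "ax": 0, "ay": 0, "az": 0}, {"grip": 2.5, "x": -0.07, "y": -0.05, "z": -15.5, "ax": 0, "ay": 0, "az": 0}, {"grip": 2.5, "x": -0.07, "y": -0.05, "z": -15.5, "ax": 0, "ay": 0, "az": 0}, {"grip": 2.5, "x": -0.07, "y": -0.05, "z": -15.5, "ax": 0, "ay": 0, "az": 0}, {"grip": 2.5, "x": -0.07, "y": -0.05, "z": -15.5, "ax": 0, "ay": 0, "az": 0}, {"grip": 2.5, "x": -0.07, "y": -0.05, "z": -15.5, "ax": 0, "ay": 0, "az": 0}, {"grip": 2.5, "x": -0.07, "y": -0.05, "z": -14, "ax": 0, "ay": 0, "az": 0}, {"grip": 2.5, "x": -0.07, "y": -0.05, "z": -11, "ax": 0, "ay": 0, "az": 0}, {"grip": 2.5, "x": -0.07, "y": -0.05, "z": -7, "ax": 0, "ay": 0, "az": 0}, {"grip": 2.5, "x": -0.07, "y": -0.05, "z": -3, "ax": 0, "ay": 0, "az": 0}, {"grip": 2.5, "x": -0.07, "y": -0.05, "z": 1, "ax": 0, "ay": 0, "az": 0}, {"grip": 2.5, "x": -0.07, "y": -0.05, "z": 4.5, "ax": 0, "ay": 0, "az": 0}, {"grip": 2.5, "x": -0.07, "y": -0.05, "z": 4.5, "ax": 0, "ay": 0, "az": 0}, {"grip": 2.5, "x": -0.07, "y": -0.05, "z": 4.5, "ax": 0, "ay": 0, "az": 0}]'

```text
time: 38.38
position: [0.3901, -0.2685, 0.2824]
eef_rot: [[0.004, -0.973, -0.231], [-0.004, -0.231, 0.973], [-1.0, -0.003, -0.004]]
force: [-0.5, 0.2, -2.6]
finger_gap: 0.0283
```

>>> play_rows --steps '[{"grip": 2.5, "x": 1, "y": 1.4, "z": 0, "ax": 0, "ay": 0, "az": 0}, {"grip": 2.5, "x": 2.8, "y": 3.8, "z": 0, "ax": 0, "ay": 0, "az": 0}, {"grip": 2.5, "x": 5, "y": 6.8, "z": 0, "ax": 0, "ay": 0, "az": 0}, {"grip": 2.5, "x": 7.4, "y": 10, "z": 0, "ax": 0, "ay": 0, "az": 0}, {"grip": 2.5, "x": 9.8, "y": 13.2, "z": 0, "ax": 0, "ay": 0, "az": 0}, {"grip": 2.5, "x": 12.2, "y": 16.5, "z": 0, "ax": 0, "ay": 0, "az": 0}, {"grip": 2.5, "x": 14.6, "y": 19.8, "z": 0, "ax": 0, "ay": 0, "az": 0}, {"grip": 2.5, "x": 17, "y": 23, "z": 0, "ax": 0, "ay": 0, "az": 0}, {"grip": 2.5, "x": 19.2, "y": 26, "z": 0, "ax": 0, "ay": 0, "az": 0}, {"grip": 2.5, "x": 20.6, "y": 27.8, "z": 0, "ax": 0, "ay": 0, "az": 0}, {"grip": 2.5, "x": 21.08, "y": 28.5, "z": 0, "ax": 0, "ay": 0, "az": 0}, {"grip": 2.5, "x": 21.08, "y": 28.5, "z": -2, "ax": 0, "ay": 0, "az": 0}, {"grip": 2.5, "x": 21.08, "y": 28.5, "z": -5, "ax": 0, "ay": 0, "az": 0}, {"grip": 2.5, "x": 21.08, "y": 28.5, "z": -8, "ax": 0, "ay": 0, "az": 0}, {"grip": 2.5, "x": 21.08, "y": 28.5, "z": -10.5, "ax": 0, "ay": 0, "az": 0}, {"grip": 2.5, "x": 21.08, "y": 28.5, "z": -11.8, "ax": 0, "ay": 0, "az": 0}, {"grip": 2.5, "x": 21.08, "y": 28.5, "z": -12.3, "ax": 0, "ay": 0, "az": 0}, {"grip": 2.5, "x": 21.08, "y": 28.5, "z": -12.3, "ax": 0, "ay": 0, "az": 0}, {"grip": 2.5, "x": 21.08, "y": 28.5, "z": -12.3, "ax": 0, "ay": 0, "az": 0}]'

```text
time: 39.97
position: [0.5977, 0.0168, 0.156]
eef_rot: [[-0.004, -0.973, -0.23], [-0.0, -0.23, 0.973], [-1.0, 0.004, 0.001]]
force: [-2.5, -0.4, 1.5]
finger_gap: 0.0285
```

>>> play_rows --steps '[{"grip": 4.5, "x": 0, "y": 0, "z": 0, "ax": 0, "ay": 0, "az": 0}, {"grip": 4.5, "x": 0, "y": 0, "z": 0, "ax": 0, "ay": 0, "az": 0}, {"grip": 4.5, "x": 0, "y": 0, "z": 0, "ax": 0, "ay": 0, "az": 0}, {"grip": 4.5, "x": 0, "y": 0, "z": 0.5, "ax": 0, "ay": 0, "az": 0}, {"grip": 4.5, "x": 0, "y": 0, "z": 3, "ax": 0, "ay": 0, "az": 0}, {"grip": 4.5, "x": 0, "y": 0, "z": 7, "ax": 0, "ay": 0, "az": 0}, {"grip": 4.5, "x": 0, "y": 0, "z": 11, "ax": 0, "ay": 0, "az": 0}, {"grip": 4.5, "x": 0, "y": 0, "z": 15, "ax": 0, "ay": 0, "az": 0}, {"grip": 4.5, "x": 0, "y": 0, "z": 18.3, "ax": 0, "ay": 0, "az": 0}, {"grip": 4.5, "x": 0, "y": 0, "z": 18.3, "ax": 0, "ay": 0, "az": 0}, {"grip": 4.5, "x": 0, "y": 0, "z": 18.3, "ax": 0, "ay": 0, "az": 0}]'

```text
time: 40.88
position: [0.6013, 0.0174, 0.3432]
eef_rot: [[0.006, -0.973, -0.231], [-0.001, -0.231, 0.973], [-1.0, -0.006, -0.002]]
force: [0.5, -0.4, -0.2]
finger_gap: 0.045
```

Run:
```python
from h import *
st(); c=snap("wrist","w17"); bosses(c,.154,.164,(.57,.64,-.02,.06)); ce=rimlocal(c,.172,np.array([.6001,.0169]),165.25); level(c,.172,ce,165.25)
```

```text
t 40.88 pos [0.6013 0.0174 0.3432] yaw_y -166.62 down [ 0.006 -0.001 -1.   ] q [  -5.4   21.9    7.2   74.9   -0.  -108.8] F [ 0.5 -0.4 -0.2] gap 0.045
px [327.7 182.4] n 646 box [29 28] z 0.1593 xy [0.5985 0.0163] circ xy [0.5986 0.0163]
z 0.172 n 3415 len 151.7 wid 115.8 centre [0.5999 0.0175] side slopes deg 0.04 0.0
+x (689, np.float64(0.171)) -x (636, np.float64(0.1721)) +y (672, np.float64(0.1724)) -y (762, np.float64(0.1718))
```

Cover 3 is in, with its boss top at 0.1593 against 0.159 expected. Now the last bin.

>>> play_rows --steps '[{"grip": 3.6, "x": -0.5, "y": 1.5, "z": 0, "ax": 0, "ay": 0, "az": -0.11}, {"grip": 3.6, "x": -1.3, "y": 3.5, "z": 0, "ax": 0, "ay": 0, "az": -0.22}, {"grip": 3.6, "x": -2.2, "y": 6, "z": 0, "ax": 0, "ay": 0, "az": -0.34}, {"grip": 3.6, "x": -3.1, "y": 8.5, "z": 0, "ax": 0, "ay": 0, "az": -0.46}, {"grip": 3.6, "x": -4, "y": 11, "z": -1, "ax": 0, "ay": 0, "az": -0.58}, {"grip": 3.6, "x": -4.9, "y": 13.5, "z": -3, "ax": 0, "ay": 0, "az": -0.7}, {"grip": 3.6, "x": -5.7, "y": 15.8, "z": -5, "ax": 0, "ay": 0, "az": -0.82}, {"grip": 3.6, "x": -6.4, "y": 17.8, "z": -7, "ax": 0, "ay": 0, "az": -0.94}, {"grip": 3.6, "x": -6.9, "y": 19.2, "z": -9, "ax": 0, "ay": 0, "az": -1.06}, {"grip": 3.6, "x": -7.17, "y": 19.95, "z": -10, "ax": 0, "ay": 0, "az": -1.17}, {"grip": 3.6, "x": -7.17, "y": 19.95, "z": -10, "ax": 0, "ay": 0, "az": -1.225}, {"grip": 3.6, "x": -7.17, "y": 19.95, "z": -10, "ax": 0, "ay": 0, "az": -1.225}, {"grip": 3.6, "x": -7.17, "y": 19.95, "z": -10, "ax": 0, "ay": 0, "az": -1.225}, {"grip": 3.6, "x": -7.17, "y": 19.95, "z": -10, "ax": 0, "ay": 0, "az": -1.225}]' --grip_force 80

```text
time: 42.1
position: [0.5281, 0.2167, 0.2398]
eef_rot: [[-0.001, -0.548, 0.836], [-0.0, 0.836, 0.548], [-1.0, 0.0, -0.001]]
force: [0.1, 0.2, 0.2]
finger_gap: 0.0361
```

Run:
```python
from h import *
st(); c=snap("wrist","w18"); ce=rimlocal(c,.060,np.array([.4962,.2656]),33.1); level(c,.060,ce,33.1)
```

```text
t 42.1 pos [0.5281 0.2167 0.2398] yaw_y 123.24 down [-0.001 -0.    -1.   ] q [ 14.9  21.3  -8.8  60.   -0.  -18.3] F [0.1 0.2 0.2] gap 0.0361
z 0.06 n 3213 len 151.7 wid 115.2 centre [0.4962 0.2655] side slopes deg -0.05 -0.11
+x (601, np.float64(0.0588)) -x (575, np.float64(0.0602)) +y (567, np.float64(0.0603)) -y (498, np.float64(0.0605))
```

>>> play_rows --steps '[{"grip": 3.6, "x": 0, "y": 0, "z": -3, "ax": 0, "ay": 0, "az": 0}, {"grip": 3.6, "x": 0, "y": 0, "z": -7, "ax": 0, "ay": 0, "az": 0}, {"grip": 3.6, "x": 0, "y": 0, "z": -11, "ax": 0, "ay": 0, "az": 0}, {"grip": 3.6, "x": 0, "y": 0, "z": -14, "ax": 0, "ay": 0, "az": 0}, {"grip": 3.6, "x": 0, "y": 0, "z": -16, "ax": 0, "ay": 0, "az": 0}, {"grip": 3.6, "x": 0, "y": 0, "z": -17.8, "ax": 0, "ay": 0, "az": 0}, {"grip": 3.6, "x": 0, "y": 0, "z": -18.5, "ax": 0, "ay": 0, "az": 0}, {"grip": 3.6, "x": 0, "y": 0, "z": -18.5, "ax": 0, "ay": 0, "az": 0}, {"grip": 3.6, "x": 0, "y": 0, "z": -18.5, "ax": 0, "ay": 0, "az": 0}, {"grip": 0.5, "x": 0, "y": 0, "z": -18.5, "ax": 0, "ay": 0, "az": 0}, {"grip": 0.5, "x": 0, "y": 0, "z": -18.5, "ax": 0, "ay": 0, "az": 0}, {"grip": 0.5, "x": 0, "y": 0, "z": -18.5, "ax": 0, "ay": 0, "az": 0}, {"grip": 0.5, "x": 0, "y": 0, "z": -18.5, "ax": 0, "ay": 0, "az": 0}, {"grip": 0.5, "x": 0, "y": 0, "z": -18.5, "ax": 0, "ay": 0, "az": 0}, {"grip": 0.5, "x": 0, "y": 0, "z": -18.5, "ax": 0, "ay": 0, "az": 0}]' --grip_force 80

```text
time: 43.4
position: [0.5296, 0.2172, 0.057]
eef_rot: [[0.003, -0.547, 0.837], [0.0, 0.837, 0.547], [-1.0, -0.001, 0.003]]
force: [-0.3, -0.8, 5.5]
finger_gap: 0.007
```

>>> play_rows --steps '[{"grip": 0.5, "x": 0, "y": 0, "z": 0.4, "ax": 0, "ay": 0, "az": 0}, {"grip": 0.5, "x": 0, "y": 0, "z": 1, "ax": 0, "ay": 0, "az": 0}, {"grip": 0.5, "x": 0, "y": 0, "z": 2.5, "ax": 0, "ay": 0, "az": 0}, {"grip": 0.5, "x": 0, "y": 0, "z": 5.5, "ax": 0, "ay": 0, "az": 0}, {"grip": 0.5, "x": 0, "y": 0, "z": 9, "ax": 0, "ay": 0, "az": 0}, {"grip": 0.5, "x": 0, "y": 0, "z": 12.5, "ax": 0, "ay": 0, "az": 0}, {"grip": 0.5, "x": 0, "y": 0, "z": 16, "ax": 0, "ay": 0, "az": 0}, {"grip": 0.5, "x": 0, "y": 0, "z": 19.5, "ax": 0, "ay": 0, "az": 0}, {"grip": 0.5, "x": 0, "y": 0, "z": 22.5, "ax": 0, "ay": 0, "az": 0}, {"grip": 0.5, "x": 0, "y": 0, "z": 24.5, "ax": 0, "ay": 0, "az": 0}, {"grip": 0.5, "x": 0, "y": 0, "z": 24.5, "ax": 0, "ay": 0, "az": 0}, {"grip": 0.5, "x": 0, "y": 0, "z": 24.5, "ax": 0, "ay": 0, "az": 0}, {"grip": 0.5, "x": 0, "y": 0, "z": 24.5, "ax": 0, "ay": 0, "az": 0}]'

```text
time: 44.48
position: [0.5274, 0.2167, 0.2989]
eef_rot: [[-0.002, -0.547, 0.837], [-0.001, 0.837, 0.547], [-1.0, 0.001, -0.002]]
force: [-0.3, -0.2, -2.0]
finger_gap: 0.0074
```

Run:
```python
from h import *
c=snap("wrist","w19"); held("w19")
```

```text
t 44.53 pos [0.5271 0.2167 0.2984] yaw_y 123.19 down [-0.003 -0.001 -1.   ] q [ 14.9  19.5  -2.8  67.9  -0.  -18.3] F [-0.2  0.1 -2.9] gap 0.0074
y 20 end x -77.4 z 4.1
y 50 end x -77.4 z 3.9
y 80 end x -77.4 z 4.0
y 105 end x -77.4 z 3.9
x -70 sides [  0.7 116.5] z -3.1 4.2
x -60 sides [  0.7 116.5] z -3.3 4.2
x -50 sides [  0.7 116.7] z -3.0 4.2
```

>>> play_rows --steps '[{"grip": 0.5, "x": 0.3, "y": -1.5, "z": 0, "ax": 0, "ay": 0, "az": -0.06}, {"grip": 0.5, "x": 0.9, "y": -4, "z": 0, "ax": 0, "ay": 0, "az": -0.15}, {"grip": 0.5, "x": 1.6, "y": -7, "z": 0, "ax": 0, "ay": 0, "az": -0.25}, {"grip": 0.5, "x": 2.3, "y": -10, "z": 0, "ax": 0, "ay": 0, "az": -0.35}, {"grip": 0.5, "x": 3, "y": -13, "z": 0, "ax": 0, "ay": 0, "az": -0.45}, {"grip": 0.5, "x": 3.7, "y": -16, "z": 0, "ax": 0, "ay": 0, "az": -0.55}, {"grip": 0.5, "x": 4.4, "y": -19, "z": 0, "ax": 0, "ay": 0, "az": -0.65}, {"grip": 0.5, "x": 5.1, "y": -22, "z": 0, "ax": 0, "ay": 0, "az": -0.73}, {"grip": 0.5, "x": 5.5, "y": -24.5, "z": 0, "ax": 0, "ay": 0, "az": -0.8}, {"grip": 0.5, "x": 5.82, "y": -25.63, "z": 0, "ax": 0, "ay": 0, "az": -0.8365}, {"grip": 0.5, "x": 5.82, "y": -25.63, "z": -1, "ax": 0, "ay": 0, "az": -0.8365}, {"grip": 0.5, "x": 5.82, "y": -25.63, "z": -3, "ax": 0, "ay": 0, "az": -0.8365}, {"grip": 0.5, "x": 5.82, "y": -25.63, "z": -5, "ax": 0, "ay": 0, "az": -0.8365}, {"grip": 0.5, "x": 5.82, "y": -25.63, "z": -5, "ax": 0, "ay": 0, "az": -0.8365}, {"grip": 0.5, "x": 5.82, "y": -25.63, "z": -5, "ax": 0, "ay": 0, "az": -0.8365}, {"grip": 0.5, "x": 5.82, "y": -25.63, "z": -5, "ax": 0, "ay": 0, "az": -0.8365}]'

```text
time: 45.87
position: [0.5863, -0.0384, 0.2504]
eef_rot: [[-0.0, 0.253, 0.967], [0.0, 0.967, -0.253], [-1.0, 0.0, -0.001]]
force: [1.2, -0.6, -1.9]
finger_gap: 0.0067
```

Run:
```python
from h import *
c=snap("wrist","w20"); held("w20")
```

```text
t 45.92 pos [ 0.5869 -0.0387  0.2511] yaw_y 75.33 down [ 0.001  0.    -1.   ] q [-11.   22.7  -5.   62.2   0.    3.7] F [ 0.6 -0.7 -1.6] gap 0.0076
y 20 end x -78.4 z 2.8
y 50 end x -78.4 z 2.6
y 80 end x -78.4 z 2.6
y 105 end x -78.4 z 2.6
x -70 sides [  1.3 117.1] z -4.5 2.8
x -60 sides [  1.3 117.1] z -4.2 2.8
x -50 sides [  1.3 117.2] z -3.9 2.8
```

>>> play_rows --steps '[{"grip": 0.5, "x": 0, "y": -0.08, "z": -0.6, "ax": 0, "ay": 0, "az": 0}, {"grip": 0.5, "x": 0, "y": -0.08, "z": -1.2, "ax": 0, "ay": 0, "az": 0}, {"grip": 0.5, "x": 0, "y": -0.08, "z": -1.7, "ax": 0, "ay": 0, "az": 0}, {"grip": 0.5, "x": 0, "y": -0.08, "z": -2.1, "ax": 0, "ay": 0, "az": 0}, {"grip": 0.5, "x": 0, "y": -0.08, "z": -2.5, "ax": 0, "ay": 0, "az": 0}, {"grip": 0.5, "x": 0, "y": -0.08, "z": -2.8, "ax": 0, "ay": 0, "az": 0}, {"grip": 0.5, "x": 0, "y": -0.08, "z": -3.1, "ax": 0, "ay": 0, "az": 0}, {"grip": 0.5, "x": 0, "y": -0.08, "z": -3.2, "ax": 0, "ay": 0, "az": 0}, {"grip": 0.5, "x": 0, "y": -0.08, "z": -3.2, "ax": 0, "ay": 0, "az": 0}, {"grip": 0.5, "x": 0, "y": -0.08, "z": -3.2, "ax": 0, "ay": 0, "az": 0}]'

```text
time: 46.75
position: [0.5864, -0.0402, 0.219]
eef_rot: [[0.0, 0.254, 0.967], [-0.0, 0.967, -0.254], [-1.0, -0.0, 0.001]]
force: [-3.0, -0.7, 4.5]
finger_gap: 0.0074
```

Contact at the expected height. Releasing and checking.

>>> play_rows --steps '[{"grip": 3.6, "x": 0, "y": 0, "z": 0, "ax": 0, "ay": 0, "az": 0}, {"grip": 3.6, "x": 0, "y": 0, "z": 0, "ax": 0, "ay": 0, "az": 0}, {"grip": 3.6, "x": 0, "y": 0, "z": 0, "ax": 0, "ay": 0, "az": 0}, {"grip": 3.6, "x": 0, "y": 0, "z": 0, "ax": 0, "ay": 0, "az": 0}, {"grip": 3.6, "x": 0, "y": 0, "z": 1, "ax": 0, "ay": 0, "az": 0}, {"grip": 3.6, "x": 0, "y": 0, "z": 4, "ax": 0, "ay": 0, "az": 0}, {"grip": 3.6, "x": 0, "y": 0, "z": 8, "ax": 0, "ay": 0, "az": 0}, {"grip": 3.6, "x": 0, "y": 0, "z": 12, "ax": 0, "ay": 0, "az": 0}, {"grip": 5, "x": 0, "y": 0, "z": 16, "ax": 0, "ay": 0, "az": 0}, {"grip": 5, "x": 0, "y": 0, "z": 17.2, "ax": 0, "ay": 0, "az": 0}, {"grip": 5, "x": 0, "y": 0, "z": 17.2, "ax": 0, "ay": 0, "az": 0}, {"grip": 5, "x": 0, "y": 0, "z": 17.2, "ax": 0, "ay": 0, "az": 0}]' --grip_force 40

```text
time: 47.75
position: [0.5869, -0.0402, 0.3915]
eef_rot: [[0.002, 0.254, 0.967], [-0.0, 0.967, -0.254], [-1.0, 0.0, 0.003]]
force: [2.1, -0.3, -1.0]
finger_gap: 0.0502
```

Run:
```python
from h import *
st(); c=snap("wrist","w21"); ce=rimlocal(c,.222,np.array([.6,.0172]),-14.75); level(c,.222,ce,-14.75)
t=snap("top","t8"); bosses(t)
```

```text
t 47.75 pos [ 0.5869 -0.0402  0.3915] yaw_y 75.26 down [ 0.002 -0.    -1.   ] q [-11.1  20.3  11.7  81.2   0.    3.6] F [ 2.1 -0.3 -1. ] gap 0.0502
z 0.222 n 3476 len 151.5 wid 115.8 centre [0.6    0.0177] side slopes deg -0.07 -0.07
+x (648, np.float64(0.221)) -x (597, np.float64(0.2223)) +y (809, np.float64(0.2222)) -y (619, np.float64(0.2224))
px [462.3 244.1] n 66 box [8 9] z 0.0825 xy [ 0.4065 -0.3426] circ xy [ 0.4059 -0.3418]
```

>>> play_rows --steps '[{"grip": 5, "x": -0.8, "y": -1.5, "z": 0, "ax": 0, "ay": 0, "az": -0.11}, {"grip": 5, "x": -2.2, "y": -4, "z": 0, "ax": 0, "ay": 0, "az": -0.22}, {"grip": 5, "x": -4, "y": -7, "z": 0, "ax": 0, "ay": 0, "az": -0.33}, {"grip": 5, "x": -5.9, "y": -10, "z": -1, "ax": 0, "ay": 0, "az": -0.44}, {"grip": 5, "x": -7.8, "y": -13, "z": -3, "ax": 0, "ay": 0, "az": -0.55}, {"grip": 5, "x": -9.7, "y": -16, "z": -5, "ax": 0, "ay": 0, "az": -0.66}, {"grip": 5, "x": -11.6, "y": -19, "z": -7, "ax": 0, "ay": 0, "az": -0.77}, {"grip": 5, "x": -13.4, "y": -22, "z": -9, "ax": 0, "ay": 0, "az": -0.88}, {"grip": 5, "x": -15.2, "y": -25, "z": -11.5, "ax": 0, "ay": 0, "az": -0.97}, {"grip": 5, "x": -16.8, "y": -27.8, "z": -14, "ax": 0, "ay": 0, "az": -1.04}, {"grip": 5, "x": -17.7, "y": -29.5, "z": -15.2, "ax": 0, "ay": 0, "az": -1.08}, {"grip": 5, "x": -17.99, "y": -29.99, "z": -15.5, "ax": 0, "ay": 0, "az": -1.08}, {"grip": 5, "x": -17.99, "y": -29.99, "z": -15.5, "ax": 0, "ay": 0, "az": -1.08}, {"grip": 5, "x": -17.99, "y": -29.99, "z": -15.5, "ax": 0, "ay": 0, "az": -1.08}, {"grip": 5, "x": -17.99, "y": -29.99, "z": -15.5, "ax": 0, "ay": 0, "az": -1.08}]'

```text
time: 49.1
position: [0.4073, -0.3392, 0.2358]
eef_rot: [[0.001, 0.972, 0.233], [-0.0, 0.233, -0.972], [-1.0, 0.001, 0.0]]
force: [0.5, 0.2, 0.1]
finger_gap: 0.0496
```

Run:
```python
from h import *
st(); c=snap("wrist","w22"); bosses(c)
```

```text
t 49.1 pos [ 0.4073 -0.3392  0.2358] yaw_y 13.48 down [ 0.001 -0.    -1.   ] q [-47.8  17.2 -15.4  57.4   0.   28.7] F [0.5 0.2 0.1] gap 0.0496
px [322.3 190.9] n 796 box [32 32] z 0.0833 xy [ 0.4076 -0.3396] circ xy [ 0.4076 -0.3396]
```

>>> play_rows --steps '[{"grip": 5, "x": 0.05, "y": 0.05, "z": -3, "ax": 0, "ay": 0, "az": 0}, {"grip": 5, "x": 0.05, "y": 0.05, "z": -7, "ax": 0, "ay": 0, "az": 0}, {"grip": 5, "x": 0.05, "y": 0.05, "z": -11, "ax": 0, "ay": 0, "az": 0}, {"grip": 5, "x": 0.05, "y": 0.05, "z": -13.5, "ax": 0, "ay": 0, "az": 0}, {"grip": 5, "x": 0.05, "y": 0.05, "z": -15, "ax": 0, "ay": 0, "az": 0}, {"grip": 5, "x": 0.05, "y": 0.05, "z": -15.5, "ax": 0, "ay": 0, "az": 0}, {"grip": 5, "x": 0.05, "y": 0.05, "z": -15.5, "ax": 0, "ay": 0, "az": 0}, {"grip": 2.5, "x": 0.05, "y": 0.05, "z": -15.5, "ax": 0, "ay": 0, "az": 0}, {"grip": 2.5, "x": 0.05, "y": 0.05, "z": -15.5, "ax": 0, "ay": 0, "az": 0}, {"grip": 2.5, "x": 0.05, "y": 0.05, "z": -15.5, "ax": 0, "ay": 0, "az": 0}, {"grip": 2.5, "x": 0.05, "y": 0.05, "z": -15.5, "ax": 0, "ay": 0, "az": 0}, {"grip": 2.5, "x": 0.05, "y": 0.05, "z": -15.5, "ax": 0, "ay": 0, "az": 0}, {"grip": 2.5, "x": 0.05, "y": 0.05, "z": -14, "ax": 0, "ay": 0, "az": 0}, {"grip": 2.5, "x": 0.05, "y": 0.05, "z": -11, "ax": 0, "ay": 0, "az": 0}, {"grip": 2.5, "x": 0.05, "y": 0.05, "z": -7, "ax": 0, "ay": 0, "az": 0}, {"grip": 2.5, "x": 0.05, "y": 0.05, "z": -3, "ax": 0, "ay": 0, "az": 0}, {"grip": 2.5, "x": 0.05, "y": 0.05, "z": 1, "ax": 0, "ay": 0, "az": 0}, {"grip": 2.5, "x": 0.05, "y": 0.05, "z": 5, "ax": 0, "ay": 0, "az": 0}, {"grip": 2.5, "x": 0.05, "y": 0.05, "z": 8.5, "ax": 0, "ay": 0, "az": 0}, {"grip": 2.5, "x": 0.05, "y": 0.05, "z": 8.5, "ax": 0, "ay": 0, "az": 0}]'

```text
time: 50.82
position: [0.4092, -0.3418, 0.3286]
eef_rot: [[0.009, 0.973, 0.231], [-0.01, 0.231, -0.973], [-1.0, 0.006, 0.011]]
force: [-0.1, -0.9, -1.8]
finger_gap: 0.0285
```

>>> play_rows --steps '[{"grip": 2.5, "x": 0.8, "y": 1.5, "z": 0, "ax": 0, "ay": 0, "az": 0}, {"grip": 2.5, "x": 2.3, "y": 4.3, "z": 0, "ax": 0, "ay": 0, "az": 0}, {"grip": 2.5, "x": 4.1, "y": 7.6, "z": 0, "ax": 0, "ay": 0, "az": 0}, {"grip": 2.5, "x": 6, "y": 11.2, "z": 0, "ax": 0, "ay": 0, "az": 0}, {"grip": 2.5, "x": 8, "y": 14.8, "z": 0, "ax": 0, "ay": 0, "az": 0}, {"grip": 2.5, "x": 9.9, "y": 18.4, "z": 0, "ax": 0, "ay": 0, "az": 0}, {"grip": 2.5, "x": 11.9, "y": 22, "z": 0, "ax": 0, "ay": 0, "az": 0}, {"grip": 2.5, "x": 13.8, "y": 25.6, "z": 0, "ax": 0, "ay": 0, "az": 0}, {"grip": 2.5, "x": 15.8, "y": 29.2, "z": 0, "ax": 0, "ay": 0, "az": 0}, {"grip": 2.5, "x": 17.6, "y": 32.5, "z": 0, "ax": 0, "ay": 0, "az": 0}, {"grip": 2.5, "x": 18.8, "y": 34.8, "z": 0, "ax": 0, "ay": 0, "az": 0}, {"grip": 2.5, "x": 19.28, "y": 35.75, "z": 0, "ax": 0, "ay": 0, "az": 0}, {"grip": 2.5, "x": 19.28, "y": 35.75, "z": 0, "ax": 0, "ay": 0, "az": 0}, {"grip": 2.5, "x": 19.28, "y": 35.75, "z": -2, "ax": 0, "ay": 0, "az": 0}, {"grip": 2.5, "x": 19.28, "y": 35.75, "z": -5, "ax": 0, "ay": 0, "az": 0}, {"grip": 2.5, "x": 19.28, "y": 35.75, "z": -8, "ax": 0, "ay": 0, "az": 0}, {"grip": 2.5, "x": 19.28, "y": 35.75, "z": -10.3, "ax": 0, "ay": 0, "az": 0}, {"grip": 2.5, "x": 19.28, "y": 35.75, "z": -11.3, "ax": 0, "ay": 0, "az": 0}, {"grip": 2.5, "x": 19.28, "y": 35.75, "z": -11.3, "ax": 0, "ay": 0, "az": 0}, {"grip": 2.5, "x": 19.28, "y": 35.75, "z": -11.3, "ax": 0, "ay": 0, "az": 0}]'

```text
time: 52.48
position: [0.5994, 0.0167, 0.2078]
eef_rot: [[0.0, 0.973, 0.23], [-0.001, 0.23, -0.973], [-1.0, -0.0, 0.001]]
force: [0.6, 0.4, -1.7]
finger_gap: 0.0282
```

>>> play_rows --steps '[{"grip": 4.5, "x": 0, "y": 0, "z": 0, "ax": 0, "ay": 0, "az": 0}, {"grip": 4.5, "x": 0, "y": 0, "z": 0, "ax": 0, "ay": 0, "az": 0}, {"grip": 4.5, "x": 0, "y": 0, "z": 0, "ax": 0, "ay": 0, "az": 0}, {"grip": 4.5, "x": 0, "y": 0, "z": 0.5, "ax": 0, "ay": 0, "az": 0}, {"grip": 4.5, "x": 0, "y": 0, "z": 3, "ax": 0, "ay": 0, "az": 0}, {"grip": 4.5, "x": 0, "y": 0, "z": 7, "ax": 0, "ay": 0, "az": 0}, {"grip": 4.5, "x": 0, "y": 0, "z": 11, "ax": 0, "ay": 0, "az": 0}, {"grip": 4.5, "x": 0, "y": 0, "z": 15, "ax": 0, "ay": 0, "az": 0}, {"grip": 4.5, "x": 0, "y": 0, "z": 18.3, "ax": 0, "ay": 0, "az": 0}, {"grip": 4.5, "x": 0, "y": 0, "z": 18.3, "ax": 0, "ay": 0, "az": 0}, {"grip": 4.5, "x": 0, "y": 0, "z": 18.3, "ax": 0, "ay": 0, "az": 0}]'

```text
time: 53.4
position: [0.601, 0.0179, 0.3935]
eef_rot: [[0.006, 0.973, 0.232], [-0.001, 0.232, -0.973], [-1.0, 0.006, 0.002]]
force: [-0.2, -0.0, -0.7]
finger_gap: 0.0449
```

Run:
```python
from h import *
st(); c=snap("wrist","w23"); bosses(c,.204,.214,(.57,.64,-.02,.06)); ce=rimlocal(c,.222,np.array([.6,.0175]),-14.75); level(c,.222,ce,-14.75)
```

```text
t 53.4 pos [0.601  0.0179 0.3935] yaw_y 13.39 down [ 0.006 -0.001 -1.   ] q [-5.3 21.7 14.  82.  -0.  71.3] F [-0.2 -0.  -0.7] gap 0.0449
px [321.3 182.9] n 647 box [29 29] z 0.2093 xy [0.6011 0.0174] circ xy [0.6009 0.0174]
z 0.222 n 3498 len 151.7 wid 115.7 centre [0.6002 0.0175] side slopes deg 0.02 0.1
+x (739, np.float64(0.2214)) -x (648, np.float64(0.222)) +y (666, np.float64(0.2224)) -y (785, np.float64(0.2218))
```

The last cover is in, with its boss top at 0.2093 against 0.209 expected. I'll move clear and take a last look.

>>> play_rows --steps '[{"grip": 4.5, "x": -3, "y": 2, "z": 0, "ax": 0, "ay": 0, "az": 0}, {"grip": 4.5, "x": -6, "y": 4.5, "z": 0, "ax": 0, "ay": 0, "az": 0}, {"grip": 4.5, "x": -9, "y": 7, "z": 0, "ax": 0, "ay": 0, "az": 0}, {"grip": 4.5, "x": -12, "y": 9.5, "z": 0, "ax": 0, "ay": 0, "az": 0}, {"grip": 4.5, "x": -15, "y": 12, "z": 0, "ax": 0, "ay": 0, "az": 0}, {"grip": 4.5, "x": -18, "y": 15, "z": 0, "ax": 0, "ay": 0, "az": 0}, {"grip": 4.5, "x": -20, "y": 18, "z": 0, "ax": 0, "ay": 0, "az": 0}, {"grip": 4.5, "x": -22, "y": 21, "z": 0, "ax": 0, "ay": 0, "az": 0}, {"grip": 4.5, "x": -24, "y": 24, "z": 0, "ax": 0, "ay": 0, "az": 0}, {"grip": 4.5, "x": -26, "y": 27, "z": 0, "ax": 0, "ay": 0, "az": 0}, {"grip": 4.5, "x": -27, "y": 30, "z": 0, "ax": 0, "ay": 0, "az": 0}, {"grip": 4.5, "x": -28, "y": 33, "z": 0, "ax": 0, "ay": 0, "az": 0}, {"grip": 4.5, "x": -28, "y": 33, "z": 0, "ax": 0, "ay": 0, "az": 0}, {"grip": 4.5, "x": -28, "y": 33, "z": 0, "ax": 0, "ay": 0, "az": 0}]'

```text
time: 54.62
position: [0.3186, 0.3485, 0.3886]
eef_rot: [[-0.002, 0.972, 0.235], [-0.002, 0.235, -0.972], [-1.0, -0.003, 0.002]]
force: [0.9, 0.6, -1.1]
finger_gap: 0.0444
```

Run:
```python
from h import *
st(); t=snap("top","t9"); s=snap("scene","s9")
bosses(t); rimlocal(t,.222,np.array([.6,.0175]),-14.75,tol=.012); bosses(t,.2,.215,(.57,.64,-.02,.06))
f=lambda i:cv2.resize(i,(480,300),interpolation=cv2.INTER_AREA)
cv2.imwrite("pics/end.png",np.vstack([f(t["frame"]),f(s["frame"])]))
```

```text
t 54.62 pos [0.3186 0.3485 0.3886] yaw_y 13.58 down [-0.002 -0.002 -1.   ] q [ 38.6   7.2  -5.8  77.2  -0.  115. ] F [ 0.9  0.6 -1.1] gap 0.0444
z 0.222 n 653 len 152.1 wid 115.5 centre [0.5993 0.018 ] side slopes deg -0.1 0.07
px [344.2 167.1] n 101 box [11 11] z 0.2081 xy [0.5996 0.0178] circ xy [0.5996 0.018 ]
```

View pics/end.png

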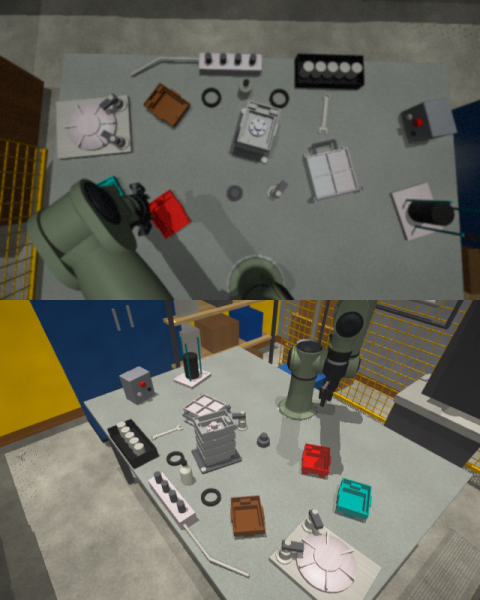

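The last view shows four bins stacked on the plate (top at (255,130), scene at (215,440)), an empty tray at (330,170), and the bystanders in place. Handing in.

```bash
python3 -c "
from h import *
print(close_job())"
```

```text
the job is handed in; nothing more can be done
None
```

The job is done and handed in after about 55 s of the 210 s allowed. I tipped the tray with all four covers to about 34.5°, held it for more than 2 s and brought it back down level. I then packed the covers upright, one per bin, into a single stack of four bins, each turned half a turn against the one below. All the loose bins were needed, so none are left over.

**Last checks:**
- **Bins:** the rims measured 0.122, 0.172 and 0.222 m, as expected for bins resting on the ledges. Each is centred within about 2 mm of bin0.
- **Covers:** the boss tops measured 0.059, 0.109, 0.159 and 0.209 m, so each cover stands upright in its bin.
- **Bench:** the tray is empty, the bystanders and coloured look-alike bins look unmoved in the last pictures, and the arm is clear.

**Disagreements:** the wrist and top cameras differed by 1–2 mm. The wrist camera also read one end of each bin 1–2 mm low, the same for bins still in the pile, so I took it as camera error. One cover was knocked about 8 mm inside its cell during the run; I measured it again and packed it normally. No check failed.

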